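# Fish a dropped washer out from behind the conveyor guard

## Task

A large brass washer has dropped into the catch tray under the skate-wheel conveyor, behind its fixed blue side guard. Take the hooked rod by its rubber handle, reach it in under the guard, hook the washer by its hole and draw it gently, with only a light touch of the hook on tray and rim, over the tray's raised front rim until it lies flat on the open bench, wholly clear of the rim. Then lay the rod down on the bench, clear of the conveyor and the washer; keep the gripper itself off conveyor and washer, and leave everything else where it is.

Things in the scene. Friction and masses are not known exactly. Their poses are not given: they have to be found in the camera images.
- conveyor: Skate-wheel conveyor (grey wheels, tops at 157 mm) fixed on the bench. Origin: on the bench, under the outer face of the near blue side guard. x runs along the guard, +y points straight out from the guard over the open bench, z up. Under it lies the white-floored catch tray, x from -155 to +270 mm, floor 3 mm above the bench.
- guard_edge (a point): Lower outer edge of the near blue side guard, above the conveyor's origin, same axes. The guard is a fixed plate 8 mm thick, 80 to 155 mm above the bench, along x from -200 to +400 mm, with a stand leg behind each of its ends. The 80 mm high opening below it is the way in.
- guard_foot (a point): Point on the bench straight under guard_edge. About here, along x, runs the tray's front rim: a fast steel ridge, crest 6 mm wide, both sides sloping 25 degrees. Tray and rim are set anew each time, unmeasured: the crest's middle lies from 8 mm behind to 14 mm out from the guard face, 4 to 12 mm above the bench. Feel for it. Its outer slope ends at most 43 mm out.
- washer_center (a point): Centre (half-way up) of the loose brass washer, 64 mm outer diameter, 26 mm hole, 6 mm thick, 0.09 to 0.18 kg, lying flat on the tray floor 80 to 120 mm behind the guard's outer face. z is the washer's axis.
- rod_grip (a point): Middle of the black ribbed rubber handle of the loose hooked rod (0.2 kg); it grips well. The handle is a block 110 mm long (x), 30 mm wide (y), 34 mm high (z). x points along the rod to its hook. At the start the rod lies on the bench on the rear lower edge of the handle and the tip of the hook, hook down, so it leans nose-up by 0.044 rad.
- rod_hook (a point): Lowest point of the rod's hook. An 8 mm steel shank at handle mid height ends 220 mm ahead of the handle's middle and turns straight down to a round tip 29 mm below the shank's axis, 12 mm below the handle's underside. Held level, the tip passes over the washer 8 mm or more above the tray, and under the guard 45 mm or less above the bench. A load on the hook can pivot the handle in the fingers.
- nut: Dark steel hexagon nut, 38 mm across, 16 mm high, in the tray to one side; to be left where it is. Origin at the centre of its underside.
- cup: White cup with handle, 84 mm across, 62 mm high, on a blue saucer at the far end of the bench; to be left alone.
- saucer: Blue saucer, 150 mm across, 17 mm high, under the cup; to be left alone.
- wrench: Open-ended wrench lying on the bench; to be left alone.
- bowls: Stack of yellow bowls, 110 mm across, 90 mm high; to be left alone.
- plates: Stack of dinner plates, 180 mm across, 85 mm high; to be left alone.
- tape: Roll of yellow tape, 100 mm across, 48 mm high; to be left alone.
- rule: Steel straight-edge, 300 x 28 x 4 mm, lying flat on the bench; to be left alone.
Things that resemble listed ones, but are neither listed nor needed, are in the scene too. Of the things shaped like the part that bears washer_center, the brass one is meant.

How it is judged:
By the outcome, as a careful person would: the job done as asked, in the order asked, and still so for the second after the job is handed in, with the robot touching nothing.
It also fails if it takes over 72 s, if anything falls off the work surface, if the arm or the gripper's body presses on something with over 40 N, if the wrist force passes 120 N, or if a joint passes its speed limit or range.

## Robot

A 6-joint arm with a two-finger parallel gripper is mounted at the origin on the work surface. World frame = base frame: x ahead of the robot, y to its left, z up, the work surface at z = 0. Lengths are in m, angles in rad, forces in N, time in s.
With the tool pointing down it reaches from about 0.375 to 0.9 m from the base axis. Payload 3.1 kg.
Tool frame: the origin (TCP) lies at the centre of the arm's flange, where the gripper is bolted on; the fingertips stand 182 mm ahead of it and the grasp point (between the pads) lies r.tcp_to_grasp ahead of it (r.tcp_to_grasp is the distance from the TCP to the grasp point, in m); x points along the fingers, z is the direction in which the jaws open and shut, and the axes are right-handed (so a half turn about x gives the same grasp; the last joint's range is limited). The gripper opens to 87 mm and grips with 3 to 60 N. Pads are 19 mm wide; open, the fingers measure 117 mm over their backs; the gripper's body (75 mm by 190 mm) begins 51 mm behind the grasp point.
Start: joints at [1.077, 0.527, 1.433, -0, 1.181, -0.178], TCP at [0.193, 0.594, 0.405] pointing down, gripper open.
Joint ranges: [-3.08, 3.08], [-0.75, 2.2], [0.22, 2.44], [-1.43, 4.57], [0, 2.65], [-2.85, 2.85]. Speed limits (rad/s): [2.79, 2.79, 3.14, 3.14, 3.14, 3.14].

## Interface

Orientations are given as a unit quaternion [x, y, z, w].
In Python, from workcell import r gives the robot as it stands. The module is installed in compiled form; this text tells all that it offers.
- The arm moves only by the tool servo_tool, never from a script. Its arguments are lists of equal length, an entry for each row: "travel": the shift along the tool's x, y, z in cm, a list of three; "angular": the turn, a rotation vector about the tool's x, y, z in rad, a list of three; "claw": the opening, from 0 (shut) to 1 (fully open). A call has 1 to 5 rows; each row is the pose to reach, as a shift and turn from the pose commanded when the call began, along the tool's axes at that moment; what a row does not reach only later rows make up. A row lasts 1/10 s, in which the tool goes at most 50 mm and 8.59 degrees, less where a joint would pass 70% of its speed; a pose out of reach is approached as far as the arm can. A call with a gripper value outside its range is refused whole. The fingers move at their own pace and stop on an object; "force" is the grip in N (left out, the last holds). Time passes only in rows, so rows that repeat a pose let the fingers close. It gives the time, the measured TCP pose, the force and the opening at its end, in the units of the state.
- r.read_state(): the state, without advancing time (a new reading comes with each control period).
- r.get_image(name): name is "scene" or "top" or "wrist"; returns a dict with "pixels" (400x640x3 uint8, blue, green, red), "K" (3x3 intrinsics, pixels), "distortion" ([k1, k2, p1, p2, k3] as OpenCV has them; the pictures are not rectified), "R" (3x3) and "t" (3): a world point X has camera coordinates R X + t; the wrist camera has in their place "T_tool_cam" (4x4, takes a point from camera to tool coordinates, whose origin is the TCP and whose axes are the tool frame's). Camera axes: x right, y down, z forward; pixel columns grow to the right and rows downward; lengths in m; the calibration is good to about 2 mm. A picture is of the moment at which its call begins: read the wrist's pose just before it. There is no depth.
- r.sign_off(): hands the job in, once; it reports no verdict.
The state is a dict: "t": time; "q": joint angles; "joint_vel": joint speeds; "joint_efforts": joint torques, N m; "tool_pos": TCP position; "eef_rot": TCP orientation; "force": force on the tool from outside, world axes, zero at the start; "moment": the same for the moment, N m; "grip_width": opening from 0.0 (shut) to 1.0 (fully open).
Only numpy, scipy, OpenCV 4.12 (cv2) and the standard library are available. Lean on these libraries where they do the work, as an engineer would, in place of code of your own. Each camera call takes 0.05 s, during which the arm holds its last target.

## Working session

There is one attempt and no reset: what is moved stays moved. The work goes in short steps, Python scripts to look and compute and a tool call to move; the robot and the scene stay as the last step left them, time stands still between calls to the robot, and variables do not carry over. Pictures are saved under pics/ and viewed, and the job is handed in when it is done.

Besides the shell and the picture viewer there is one more tool, called as name(argument=value, ...), one argument or row to a line, values as JSON. servo_tool: Moves the arm, as the interface text tells. Its arguments: {"type":"object","properties":{"travel":{"type":"array","items":{"type":"array","items":{"type":"number"}}},"angular":{"type":"array","items":{"type":"array","items":{"type":"number"}}},"claw":{"type":"array","items":{"type":"number"}},"force":{"type":"number"}},"required":["travel","angular","claw"]}

```bash
ls; mkdir -p pics; python3 - <<'E'
from workcell import r
import cv2,numpy as np
s=r.read_state(); print({k:np.round(v,3) for k,v in s.items()}, r.tcp_to_grasp)
for n in ["scene","top","wrist"]:
    d=r.get_image(n); cv2.imwrite(f"pics/{n}0.png",d["pixels"]); print(n,d["K"],d["distortion"],d.get("R"),d.get("t"),d.get("T_tool_cam"))
E
```

```text
pics
{'t': np.float64(0.0), 'q': array([ 1.077,  0.528,  1.434, -0.   ,  1.181, -0.178]), 'joint_vel': array([ 0.001,  0.001, -0.001,  0.001, -0.001,  0.001]), 'joint_efforts': array([ 1.0000e-03, -4.4005e+01, -1.7659e+01,  6.3000e-02,  5.8000e-02,
       -0.0000e+00]), 'tool_pos': array([0.193, 0.594, 0.404]), 'eef_rot': array([-0.416,  0.573,  0.415,  0.571]), 'force': array([-0.304, -0.984,  0.209]), 'moment': array([-0.002, -0.022,  0.007]), 'grip_width': np.float64(1.0)} 0.1635
scene [[477.30719837   0.         315.8992693 ]
 [  0.         477.30719837 205.77313185]
 [  0.           0.           1.        ]] [-0.02810733  0.          0.          0.          0.        ] [[ 7.06726206e-01  7.07487146e-01 -9.23668348e-05]
 [ 5.60752631e-01 -5.60229108e-01 -6.09671906e-01]
 [-4.31386783e-01  4.30819318e-01 -7.92653870e-01]] [-0.34097801 -0.26197588  1.7490074 ] None
top [[514.88659263   0.         307.09583861]
 [  0.         514.88659263 202.84385207]
 [  0.           0.           1.        ]] [-0.1489945  0.         0.         0.         0.       ] [[-0.0196354  -0.99970893 -0.01401785]
 [-0.99215334  0.0212147  -0.12321395]
 [ 0.12347547  0.0114885  -0.99228112]] [-0.00449018  0.52020646  1.90871198] None
wrist [[336.31589179   0.         324.24485962]
 [  0.         336.31589179 197.92873966]
 [  0.           0.           1.        ]] [-0.06580293  0.          0.          0.          0.        ] None None [[ 2.07125295e-04 -2.58450081e-01  9.66024592e-01  2.02525889e-02]
 [-1.63704942e-04 -9.66024609e-01 -2.58450051e-01  7.04761271e-02]
 [ 9.99999965e-01 -1.04611457e-04 -2.42397687e-04 -1.04436848e-03]
 [ 0.00000000e+00  0.00000000e+00  0.00000000e+00  1.00000000e+00]]
```

View pics/scene0.png

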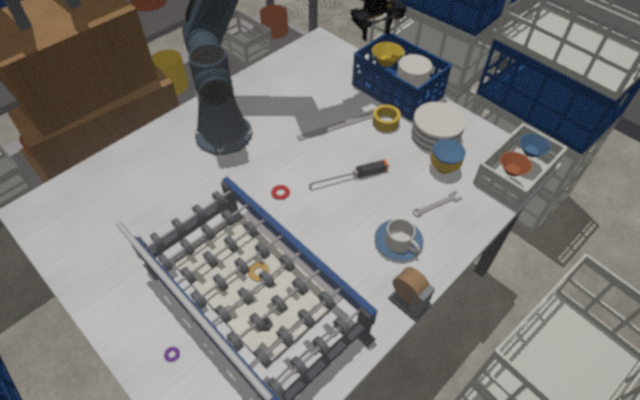

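View pics/top0.png

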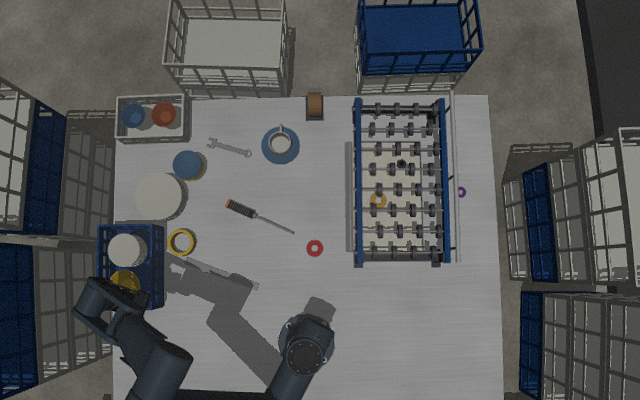

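View pics/wrist0.png

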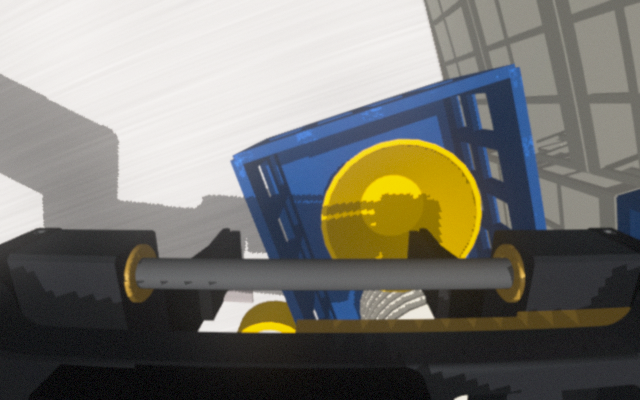

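```bash
cat > h.py <<'E'
import cv2,numpy as np,pickle
from scipy.spatial.transform import Rotation as Ro
def ray(d,uv,tool=None):
    p=cv2.undistortPoints(np.array(uv,float).reshape(-1,1,2),d["K"],d["distortion"]).reshape(-1,2)
    v=np.c_[p,np.ones(len(p))]
    if "R" in d and d["R"] is not None: return -d["R"].T@d["t"], v@d["R"]
    T=d["T_tool_cam"]; pos,q=tool; R=Ro.from_quat(q).as_matrix()
    return pos+R@T[:3,3], v@(R@T[:3,:3]).T
def onz(d,uv,z,tool=None):
    c,v=ray(d,uv,tool); return c+v*((z-c[2])/v[:,2])[:,None]
def proj(d,X,tool=None):
    X=np.atleast_2d(X)
    if "R" in d and d["R"] is not None: R,t=d["R"],d["t"]
    else:
        T=d["T_tool_cam"]; pos,q=tool; Rw=Ro.from_quat(q).as_matrix()@T[:3,:3]; c=pos+Ro.from_quat(q).as_matrix()@T[:3,3]; R=Rw.T; t=-R@c
    return cv2.projectPoints(X.reshape(-1,1,3),cv2.Rodrigues(R)[0],np.array(t,float),d["K"],d["distortion"])[0].reshape(-1,2)
E
python3 - <<'E'
from h import *
from workcell import r
for n in ["scene","top"]:
    d=r.get_image(n); pickle.dump(d,open(f"{n}.pkl","wb"))
d=pickle.load(open("top.pkl","rb"))["pixels"]
cv2.imwrite("pics/t_conv.png",cv2.resize(d[85:275,320:470],None,fx=3.1,fy=3.1,interpolation=2))
cv2.imwrite("pics/t_rod.png",cv2.resize(d[185:245,215:335],None,fx=6,fy=6,interpolation=2))
d=pickle.load(open("scene.pkl","rb"))["pixels"]
cv2.imwrite("pics/s_conv.png",cv2.resize(d[170:390,120:390],None,fx=2.7,fy=2.7,interpolation=2))
cv2.imwrite("pics/s_rod.png",cv2.resize(d[145:205,300:400],None,fx=7,fy=7,interpolation=2))
E
```

```text
(no output)
```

View pics/t_conv.png

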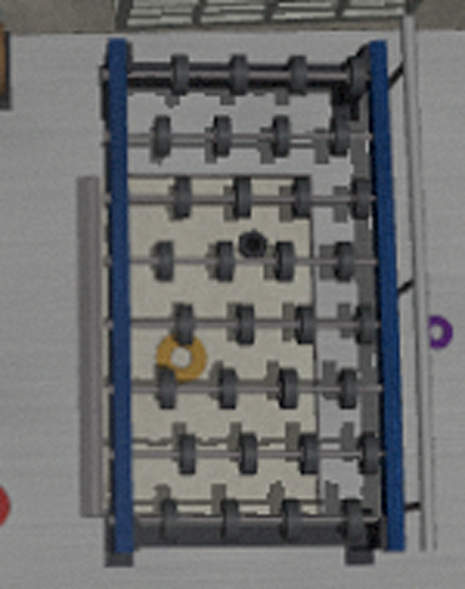

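View pics/t_rod.png

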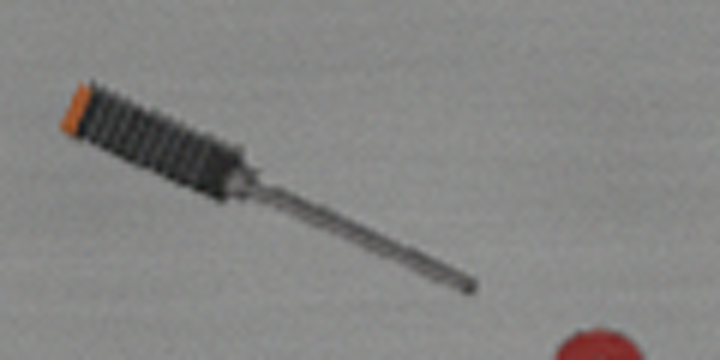

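View pics/s_conv.png

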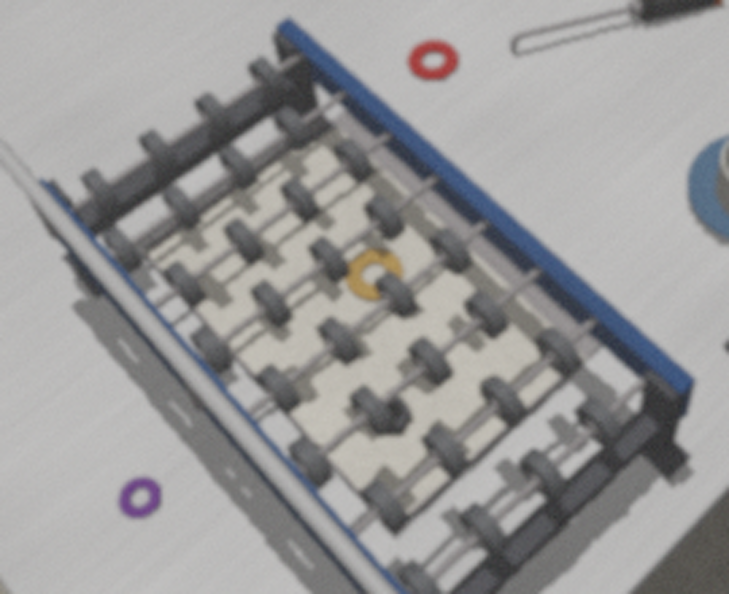

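View pics/s_rod.png

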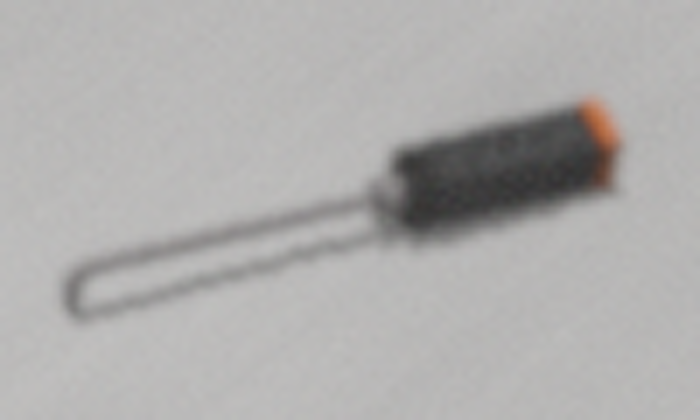

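```bash
python3 - <<'E'
from h import *
d=pickle.load(open("top.pkl","rb")); im=d["pixels"]; print("cam",-d["R"].T@d["t"])
hsv=cv2.cvtColor(im,cv2.COLOR_BGR2HSV).astype(int)
m=((hsv[...,0]>100)&(hsv[...,0]<125)&(hsv[...,1]>120)); m[:,:345]=0;m[:,372:]=0;m[:94]=0;m[272:]=0
rows=np.where(m.sum(1)>3)[0]; print(rows[0],rows[-1])
L=[];Rr=[]
for y in range(rows[0]+3,rows[-1]-2):
    c=np.where(m[y])[0]; L.append((c[0]-.5,y)); Rr.append((c[-1]+.5,y))
for E,z in((L,.08),(Rr,.155)):
    P=onz(d,E,z); k=np.polyfit(P[:,0],P[:,1],1); print("edge y=",k,"res",np.std(P[:,1]-np.polyval(k,P[:,0])), P[0],P[-1])
mid=lambda y:np.mean(np.where(m[y])[0])
print("ends z.155", onz(d,[(mid(rows[0]),rows[0]-.5),(mid(rows[-1]),rows[-1]+.5)],.155), "z.08",onz(d,[(mid(rows[0]),rows[0]-.5),(mid(rows[-1]),rows[-1]+.5)],.08))
# washer
for n in ("top","scene"):
    d=pickle.load(open(n+".pkl","rb")); im=d["pixels"]; h=cv2.cvtColor(im,cv2.COLOR_BGR2HSV).astype(int)
    m=((h[...,0]>10)&(h[...,0]<30)&(h[...,1]>90)&(h[...,2]>60))
    a=np.zeros_like(m)
    if n=="top": a[180:220,360:400]=1
    else: a[250:295,235:285]=1
    m&=a; y,x=np.where(m); print(n,len(x),"mean",x.mean(),y.mean(),"box",x.min(),x.max(),y.min(),y.max())
    cx,cy=(x.min()+x.max())/2,(y.min()+y.max())/2
    print(onz(d,[(cx,cy)],.009))
    P=onz(d,np.c_[x,y],.009); e=cv2.minEnclosingCircle(P[:,:2].astype(np.float32)); print("circ",e, np.ptp(P[:,0]),np.ptp(P[:,1]))
# rod orange cap + dark handle in top
E
```

```text
cam [ 0.2803573  -0.03745315  1.95801262]
98 262
edge y= [-0.01887718 -0.18546145] res 0.0016967075957623845 [ 0.89921501 -0.2030491   0.08      ] [ 0.30466003 -0.19114308  0.08      ]
edge y= [-0.02282336 -0.19650237] res 0.0011562875457582296 [ 0.8741042  -0.21831086  0.155     ] [ 0.30320348 -0.20596735  0.155     ]
ends z.155 [[ 0.88763573 -0.20787288  0.155     ]
 [ 0.29127612 -0.19513461  0.155     ]] z.08 [[ 0.91289672 -0.21496183  0.08      ]
 [ 0.29173031 -0.2016937   0.08      ]]
top 130 mean 378.37692307692305 200.26153846153846 box 370 386 193 208
[[ 0.52611465 -0.28590982  0.009     ]]
circ ((0.5280808806419373, -0.2859693169593811), 0.03092353045940399) 0.05806900873298576 0.061358823063964396
scene 159 mean 256.52830188679246 270.32704402515725 box 248 268 263 280
[[ 0.53139956 -0.287232    0.009     ]]
circ ((0.530734658241272, -0.28579744696617126), 0.029827285557985306) 0.05227073468938037 0.05556726404443357
```

```bash
python3 - <<'E'
from h import *
d=pickle.load(open("top.pkl","rb"))
# zoom px -> full
f=lambda u,v:(215+(u+.5)/6-.5,185+(v+.5)/6-.5)
print("tip top(z~.033)",onz(d,[f(470,287)],.029))
print("handle corners z.034",onz(d,[f(90,82),f(62,130),f(243,152),f(222,200)],.036))
print("shank start",onz(d,[f(243,180)],.022))
h=cv2.cvtColor(d["pixels"],cv2.COLOR_BGR2HSV)
# rim strip in top zoom
g=lambda u,v:(320+(u+.5)/3.1-.5,85+(v+.5)/3.1-.5)
print("strip outer ends z0",onz(d,[g(78,178),g(78,517)],0.0))
print("tray far corner z.003",onz(d,[g(130,178),g(308,178),g(318,515)],0.003))
for y in (160,180,200,220,240):print(y,d["pixels"][y,338:362].mean(1).round().astype(int))
s=pickle.load(open("scene.pkl","rb"))
f=lambda u,v:(300+(u+.5)/7-.5,145+(v+.5)/7-.5)
print("scene tip z0",onz(s,[f(82,318)],.001)); 
print("scene handle top corners", onz(s,[f(402,155),f(590,97),f(618,140)],.036))
E
```

```text
tip top(z~.033) [[0.40972803 0.0402785  0.029     ]]
handle corners z.034 [[0.54332835 0.27796472 0.036     ]
 [0.51319147 0.29580247 0.036     ]
 [0.49687269 0.18121841 0.036     ]
 [0.46687532 0.19467711 0.036     ]]
shank start [[0.48065491 0.18294833 0.022     ]]
strip outer ends z0 [[ 0.75941122 -0.16646061  0.        ]
 [ 0.3353011  -0.15418324  0.        ]]
tray far corner z.003 [[ 0.75738195 -0.23161156  0.003     ]
 [ 0.75352457 -0.45685377  0.003     ]
 [ 0.33049418 -0.44921055  0.003     ]]
160 [135 138 136 137 136 140 125  93  91  90  97 107 105  93 117 110  62  25
  49  62  66  54  56  99]
180 [138 138 135 137 137 137 126 105  91  91  90 102 105  95 107 138 117  28
  47  64  58  56  61  82]
200 [135 137 136 133 137 139 134 112  91  91  91 104 114 103  99 131 119  43
  39  63  55  60  60  68]
220 [135 137 142 137 137 140 141 120  85  95  93 102 116 101  94 122 123  51
  33  55  60  56  62  58]
240 [143 140 140 140 142 143 146 122  94  96  92 102 114 109  95 120 113  61
  39  48  62  63  63  62]
scene tip z0 [[0.41773134 0.04299835 0.001     ]]
scene handle top corners [[0.47488508 0.20276455 0.036     ]
 [0.51410223 0.29595215 0.036     ]
 [0.54192884 0.2837543  0.036     ]]
```

```bash
cat >> h.py <<'E'
O=np.array([.4895,-.1972,0]); YAWC=-.021   # conveyor frame
G=.1635
def frame(yaw,pitch=0.,s=1):   # rod frame: yaw of rod X, pitch nose-up
    Rr=Ro.from_euler('ZY',[yaw,-pitch]).as_matrix()
    X,Y,Z=Rr.T
    return np.c_[-s*X*0-Z, -s*X, s*Y]
def move(st,grasp,R):   # print tool-frame travel(cm), rotvec
    R0=Ro.from_quat(st["eef_rot"]).as_matrix(); p=np.array(grasp)-R[:,0]*G
    print("travel",np.round(R0.T@(p-st["tool_pos"])*100,2),"ang",np.round(Ro.from_matrix(R0.T@R).as_rotvec(),4),"tcp",p.round(3))
E
python3 - <<'E'
from h import *
from workcell import r
st=r.read_state(); print(Ro.from_quat(st["eef_rot"]).as_matrix().round(3))
yaw=np.arctan2(-.196,-.092)
for s in (1,-1):
    R=frame(yaw,.044,s); print(s,R.round(3)); move(st,[.505,.237,.12],R)
d=pickle.load(open("top.pkl","rb"))
print("red",onz(d,[(314,247)],.003),"cup",onz(d,[(280,142)],.03),"wrench",onz(d,[(207,137),(250,154)],.003))
E
```

```text
[[-0.001 -0.951  0.31 ]
 [-0.001  0.31   0.951]
 [-1.     0.    -0.001]]
1 [[-0.019  0.424  0.905]
 [-0.04   0.904 -0.425]
 [-0.999 -0.044  0.   ]]
travel [ 12.11 -40.78 -23.59] ang [ 1.6946  0.0363 -0.0322] tcp [0.508 0.244 0.283]
-1 [[-0.019 -0.424 -0.905]
 [-0.04  -0.904  0.425]
 [-0.999  0.044 -0.   ]]
travel [ 12.11 -40.78 -23.59] ang [-1.4465  0.0311  0.0351] tcp [0.508 0.244 0.283]
red [[ 0.35448048 -0.03766829  0.003     ]] cup [[0.75804213 0.08434607 0.03      ]] wrench [[0.7928816  0.3735845  0.003     ]
 [0.71984821 0.20354473 0.003     ]]
```

servo_tool(
  travel=[
    [2,-8,-5],
    [4,-16,-9],
    [6,-24,-14],
    [8,-32,-19],
    [9,-40.8,-23.6],
  ],
  angular=[
    [0.14,0,0],
    [0.28,0,0],
    [0.42,0,0],
    [0.56,0,0],
    [0.7,0,0],
  ],
  claw=[1,1,1,1,1],
)

```text
t: 0.75
tool_pos: [0.3569, 0.4099, 0.3536]
eef_rot: [-0.192, 0.681, 0.192, 0.68]
force: [0.2, -0.0, -0.2]
grip_width: 1.002
```

```bash
cat > st.py <<'E'
from h import *
from workcell import r
import sys
st=r.read_state()
a=list(map(float,sys.argv[1:]))  # gx gy gz yaw pitch
move(st,a[:3],frame(a[3],a[4])); print(st["t"],st["q"].round(2),st["force"].round(2),st["moment"].round(3))
E
python3 st.py .505 .237 .12 -2.0097 .044
```

```text
travel [  7.02 -22.09   4.17] ang [ 0.9896  0.0215 -0.0402] tcp [0.508 0.244 0.283]
0.75 [0.65 0.49 1.69 0.   0.96 0.1 ] [ 0.18 -0.01 -0.2 ] [ 0.009 -0.057  0.007]
```

servo_tool(
  travel=[
    [3,-6,1],
    [5,-12,2],
    [6,-18,3.5],
    [7,-22,4.2],
    [7,-22,4.2],
  ],
  angular=[
    [0.14,0,0],
    [0.28,0,0],
    [0.42,0,0],
    [0.56,0,0],
    [0.7,0.01,-0.03],
  ],
  claw=[1,1,1,1,1],
)

```text
t: 1.25
tool_pos: [0.51, 0.2442, 0.2834]
eef_rot: [0.043, 0.705, -0.065, 0.705]
force: [-0.0, 0.0, 0.6]
grip_width: 0.999
```

```bash
python3 st.py .505 .237 .12 -2.0097 .044
```

```text
travel [ 0.   -0.1  -0.18] ang [ 0.2864  0.0124 -0.0125] tcp [0.508 0.244 0.283]
1.25 [ 0.26  0.62  1.68 -0.04  0.85  0.43] [-0.04  0.03  0.59] [-0.109  0.04   0.   ]
```

servo_tool(
  travel=[
    [0,0,-0.1],
    [0,-0.1,-0.2],
    [0,-0.1,-0.2],
  ],
  angular=[
    [0.14,0.006,-0.006],
    [0.287,0.012,-0.012],
    [0.287,0.012,-0.012],
  ],
  claw=[1,1,1],
)

```text
t: 1.55
tool_pos: [0.5061, 0.2456, 0.2838]
eef_rot: [0.137, 0.694, -0.166, 0.687]
force: [-0.0, 0.6, 0.0]
grip_width: 1.0
```

```bash
python3 st.py .505 .237 .12 -2.0097 .044; python3 - <<'E'
from h import *
from workcell import r
st=r.read_state(); d=r.get_image("wrist"); pickle.dump((st,d),open("w1.pkl","wb")); cv2.imwrite("pics/w1.png",d["pixels"])
E
```

```text
travel [ 0.05 -0.11  0.26] ang [ 0.0069 -0.0006 -0.0007] tcp [0.508 0.244 0.283]
1.55 [ 0.26  0.62  1.68 -0.04  0.87  0.72] [-0.03  0.61  0.03] [-0.092  0.081  0.028]
```

View pics/w1.png

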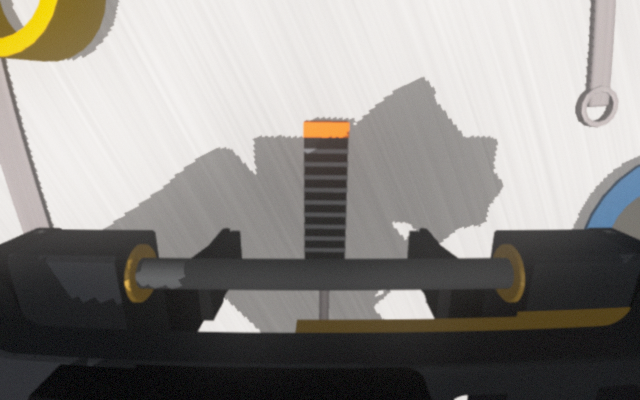

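```bash
python3 - <<'E'
from h import *
st,d=pickle.load(open("w1.pkl","rb")); im=d["pixels"].astype(int)
tl=(st["tool_pos"],st["eef_rot"])
g=im.sum(2)
for y in (150,175,200,220,240):
    row=im[y,290:365].mean(1); dk=np.where(row<75)[0]+290; print(y,dk.min(),dk.max())
o=(im[...,2]>200)&(im[...,0]<90)&(im[...,1]<160); o[:,:280]=0;o[:,380:]=0; yy,xx=np.where(o); print(xx.min(),xx.max(),yy.min(),yy.max())
P=onz(d,[(xx.min()-.5,yy.min()+8),(xx.max()+.5,yy.min()+8)],.034,tl); print(P)
P=onz(d,[(304,122),(350,122)],.034,tl); print(P, np.linalg.norm(P[0]-P[1]))
a=P.mean(0)
for y in (160,200,240):
    P=onz(d,[(304.,y),(348.5,y)],.036,tl); print(y,P.mean(0),np.linalg.norm(P[0]-P[1]))
E
```

```text
Traceback (most recent call last):
ValueError: zero-size array to reduction operation minimum which has no identity
```

```bash
python3 - <<'E'
from h import *
st,d=pickle.load(open("w1.pkl","rb")); im=d["pixels"].astype(int)
tl=(st["tool_pos"],st["eef_rot"])
for y in (165,195,230,250):
    print(y,im[y,298:356].mean(1).round().astype(int))
print(im[110:145,327])
E
```

```text
165 [141 140 140 139 137 122  98  91  93  91  92  89  92  89  90  93  93  92
  90  90  91  92  89  95  90  93  89  90  90  90  91  89  91  92  93  92
  92  93  93  92  90  93  89  89  90  90  91  92  95 107 127 139 141 142
 138 140 140 142]
195 [141 141 142 138 137 122  86  62  51  50  47  51  46  48  50  50  49  52
  50  48  50  50  49  51  48  48  45  47  51  47  51  45  47  46  47  48
  47  45  50  49  51  44  48  49  51  49  46  60  95 132 138 140 138 138
 139 140 140 140]
230 [140 136 137 135 136 125 101  63  47  46  46  43  45  48  43  47  42  41
  43  42  44  47  48  50  45  43  46  43  47  47  48  45  45  44  46  47
  44  48  48  44  50  45  41  48  47  48  57  94 130 137 139 139 141 140
 139 142 141 142]
250 [139 141 140 140 134 126  99  83  81  78  81  80  82  81  82  81  82  81
  82  81  82  82  83  80  81  81  85  80  82  86  87  81  83  83  82  83
  84  83  85  85  85  86  80  83  83  85  89 114 135 140 142 143 144 142
 140 140 141 144]
[[228 230 234]
 [227 229 233]
 [228 230 234]
 [228 231 234]
 [228 230 234]
 [228 231 235]
 [225 228 231]
 [210 213 220]
 [171 174 180]
 [138 143 154]
 [108 120 150]
 [ 74 110 177]
 [ 71 137 229]
 [ 69 160 247]
 [ 70 166 250]
 [ 69 166 250]
 [ 70 166 250]
 [ 67 163 250]
 [ 70 164 250]
 [ 66 164 250]
 [ 69 164 250]
 [ 66 166 250]
 [ 66 164 250]
 [ 68 164 250]
 [ 65 163 250]
 [ 63 163 250]
 [ 65 157 246]
 [ 64 126 218]
 [ 65  87 129]
 [ 63  67  79]
 [ 64  67  77]
 [ 62  65  73]
 [ 62  65  72]
 [ 62  66  75]
 [ 60  63  73]]
```

```bash
python3 - <<'E'
from h import *
st,d=pickle.load(open("w1.pkl","rb")); tl=(st["tool_pos"],st["eef_rot"])
M=[]
for y,a,b,z in ((165,303.8,347.3,.0352),(195,303.8,345.9,.036),(230,304.1,344.9,.037),(250,304,344.5,.038)):
    P=onz(d,[(a,y),(b,y)],z,tl); M.append(P.mean(0)); print(M[-1],np.linalg.norm(P[0]-P[1]))
M=np.array(M); v=M[-1]-M[0]; print("yaw",np.arctan2(v[1],v[0]))
rear=onz(d,[(327,121)],.034,tl)[0]; print("rear",rear)
u=np.array([np.cos(-2.0),np.sin(-2.0)])
print(rear[:2]+.055*np.array([np.cos(-2.01),np.sin(-2.01)]))
E
```

```text
[0.51561901 0.26441961 0.0352    ] 0.029662689198444874
[0.5063395  0.24542084 0.036     ] 0.029385727545189068
[0.4952377  0.22192583 0.037     ] 0.029322856653251975
[0.48863126 0.2080338  0.038     ] 0.02957590510382243
yaw -2.0171995636147635
rear [0.52876659 0.29069961 0.034     ]
[0.50537955 0.24091963]
```

```bash
python3 st.py .504 .239 .024 -2.015 .044
```

```text
travel [9.65 0.43 0.13] ang [ 0.0155 -0.     -0.001 ] tcp [0.507 0.245 0.187]
1.6 [ 0.26  0.62  1.68 -0.04  0.87  0.72] [-0.02  0.3  -0.42] [-0.064  0.052 -0.001]
```

servo_tool(
  travel=[
    [3,0.4,0.1],
    [6,0.4,0.1],
    [8.5,0.4,0.1],
    [9.6,0.4,0.1],
    [9.6,0.4,0.1],
  ],
  angular=[
    [0.015,0,0],
    [0.015,0,0],
    [0.015,0,0],
    [0.015,0,0],
    [0.015,0,0],
  ],
  claw=[1,1,1,1,1],
)

```text
t: 2.1
tool_pos: [0.506, 0.2457, 0.1867]
eef_rot: [0.14, 0.694, -0.171, 0.685]
force: [0.3, -0.1, 0.6]
grip_width: 1.001
```

```bash
python3 st.py .504 .239 .024 -2.015 .044
```

```text
travel [-0.06  0.03  0.1 ] ang [ 0.0002 -0.0022  0.0009] tcp [0.507 0.245 0.187]
2.1 [ 0.26  0.78  1.72 -0.05  0.67  0.75] [ 0.26 -0.08  0.64] [-0.024  0.059  0.001]
```

Within about 1 mm of target, so I'll close the fingers.

servo_tool(
  travel=[
    [0,0,0.1],
    [0,0,0.1],
    [0,0,0.1],
    [0,0,0.1],
    [0,0,0.1],
  ],
  angular=[
    [0,0,0],
    [0,0,0],
    [0,0,0],
    [0,0,0],
    [0,0,0],
  ],
  claw=[0.5,0.4,0.3,0.2,0.2],
  force=50,
)

```text
t: 2.6
tool_pos: [0.5077, 0.2452, 0.1886]
eef_rot: [0.142, 0.692, -0.171, 0.686]
force: [-0.2, -0.2, -0.6]
grip_width: 0.63
```

servo_tool(
  travel=[
    [0,0,0],
    [0,0,0],
    [0,0,0],
    [0,0,0],
  ],
  angular=[
    [0,0,0],
    [0,0,0],
    [0,0,0],
    [0,0,0],
  ],
  claw=[0.2,0.2,0.2,0.2],
  force=50,
)

```text
t: 3.0
tool_pos: [0.5073, 0.2452, 0.188]
eef_rot: [0.142, 0.693, -0.171, 0.686]
force: [-1.0, 0.9, 1.2]
grip_width: 0.338
```

```bash
python3 st.py .504 .239 .024 -2.015 .044
```

```text
travel [ 0.06  0.02 -0.03] ang [-0.0022 -0.0006 -0.0007] tcp [0.507 0.245 0.187]
3.0 [ 0.26  0.78  1.72 -0.05  0.67  0.75] [-1.05  0.91  1.17] [ 0.026  0.19  -0.019]
```

servo_tool(
  travel=[
    [-1,0,0],
    [-2.5,0,0],
    [-4.5,0,0],
    [-6,0,0],
    [-6,0,0],
  ],
  angular=[
    [0,0,0],
    [0,0,0],
    [0,0,0],
    [0,0,0],
    [0,0,0],
  ],
  claw=[0.2,0.2,0.2,0.2,0.2],
  force=55,
)

```text
t: 3.5
tool_pos: [0.5095, 0.2478, 0.2502]
eef_rot: [0.142, 0.691, -0.17, 0.688]
force: [-0.1, 0.1, -1.6]
grip_width: 0.337
```

```bash
python3 st.py .537 .103 .0836 -1.592 0
```

```text
travel [  0.82 -11.85   8.72] ang [-0.4249 -0.0044  0.0399] tcp [0.537 0.103 0.247]
3.5 [ 0.26  0.67  1.69 -0.05  0.8   0.74] [-0.08  0.09 -1.63] [ 0.04  -0.008  0.035]
```

servo_tool(
  travel=[
    [0,-3,2],
    [0,-6,4.5],
    [0.4,-9,6.5],
    [0.8,-11.8,8.7],
    [0.8,-11.8,8.7],
  ],
  angular=[
    [-0.1,0,0.01],
    [-0.2,0,0.02],
    [-0.3,-0.004,0.03],
    [-0.42,-0.004,0.04],
    [-0.425,-0.004,0.04],
  ],
  claw=[0.2,0.2,0.2,0.2,0.2],
)

```text
t: 4.0
tool_pos: [0.5372, 0.0994, 0.2443]
eef_rot: [0.008, 0.709, -0.009, 0.705]
force: [0.2, 0.3, -1.3]
grip_width: 0.339
```

servo_tool(
  travel=[
    [0,0,0],
    [0,0,0],
  ],
  angular=[
    [0,0,0],
    [0,0,0],
  ],
  claw=[0.2,0.2],
)

```text
t: 4.2
tool_pos: [0.5356, 0.1039, 0.2446]
eef_rot: [0.007, 0.71, -0.008, 0.705]
force: [-0.7, -0.3, -1.3]
grip_width: 0.339
```

```bash
python3 st.py .537 .103 .0836 -1.592 0; python3 - <<'E'
from h import *
from workcell import r
for n in ("top","scene","wrist"):
    st=r.read_state(); d=r.get_image(n); pickle.dump((st,d),open(n+"2.pkl","wb")); im=d["pixels"]
    if n=="top": im=cv2.resize(im[150:260,240:400],None,fx=5,fy=5,interpolation=2)
    if n=="scene": im=cv2.resize(im[130:290,200:400],None,fx=3.5,fy=3.5,interpolation=2)
    cv2.imwrite(f"pics/{n}2.png",im)
E
```

```text
travel [-0.25 -0.09  0.14] ang [-0.0005 -0.0069  0.001 ] tcp [0.537 0.103 0.247]
4.2 [-0.01  0.66  1.76 -0.    0.73  0.01] [-0.66 -0.28 -1.29] [ 0.002  0.067 -0.025]
```

View pics/top2.png

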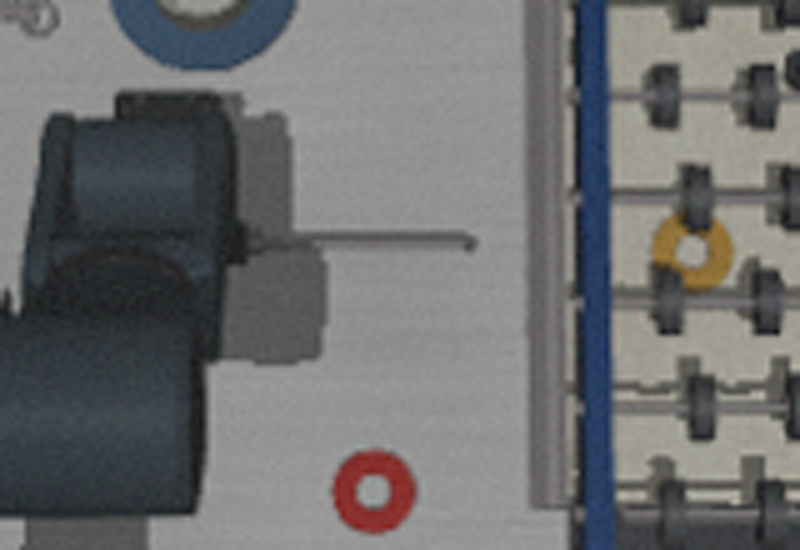

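View pics/scene2.png

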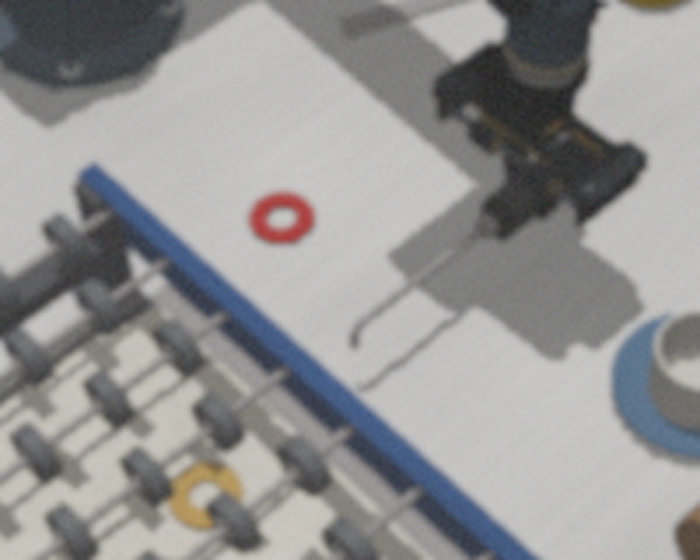

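View pics/wrist2.png

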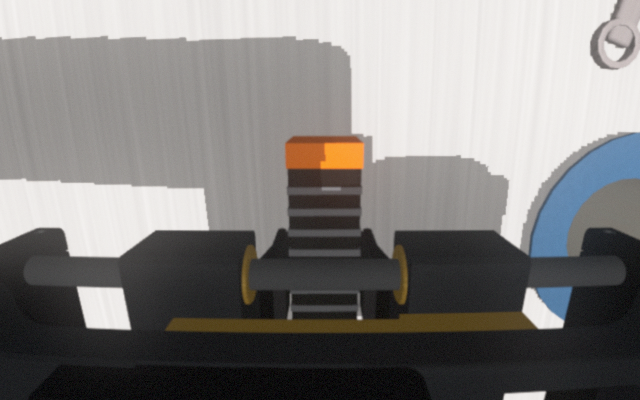

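```bash
cat >> h.py <<'E'
def tri(d1,uv1,d2,uv2):
    c1,v1=ray(d1,[uv1]);c2,v2=ray(d2,[uv2]);v1=v1[0]/np.linalg.norm(v1);v2=v2[0]/np.linalg.norm(v2)
    s=np.linalg.lstsq(np.c_[v1,-v2],c2-c1,rcond=None)[0]; a=c1+s[0]*v1;b=c2+s[1]*v2
    return (a+b)/2,np.linalg.norm(a-b)
zt=lambda u,v,x0,y0,f:(x0+(u+.5)/f-.5,y0+(v+.5)/f-.5)
E
python3 - <<'E'
from h import *
st,t=pickle.load(open("top2.pkl","rb")); s=pickle.load(open("scene2.pkl","rb"))[1]
T=lambda u,v:zt(u,v,240,150,5); S=lambda u,v:zt(u,v,200,130,3.5)
R=Ro.from_quat(st["eef_rot"]).as_matrix(); g=st["tool_pos"]+R[:,0]*G
print("grasp",g); pred=g+R@np.array([.0046+.029,-.22,0]); print("tip pred",pred)
print("tip tri",tri(t,T(470,244),s,S(354,344)))
print("shankstart top z=axis",onz(t,[T(250,238),T(360,239),T(460,240)],g[2]-.005))
print("pred px tip top/scene",proj(t,pred),T(470,244),proj(s,pred),S(354,344))
print("hole",onz(t,[T(692,252)],.007),onz(s,[S(205,492)],.007))
h=cv2.cvtColor(t["pixels"],cv2.COLOR_BGR2HSV)
E
```

```text
grasp [0.53444171 0.10373999 0.0811264 ]
tip pred [ 0.52942533 -0.11623799  0.0477575 ]
tip tri (array([ 0.5319869 , -0.11406565,  0.05570226]), np.float64(0.0011084833899606115))
shankstart top z=axis [[ 0.53689896  0.04848964  0.0761264 ]
 [ 0.53440304 -0.03267082  0.0761264 ]
 [ 0.53207825 -0.10637951  0.0761264 ]]
pred px tip top/scene [[334.00062398 199.25784895]] (333.6, 198.4) [[299.55616081 229.39284851]] (300.7857142857143, 227.92857142857144)
hole [[ 0.52829392 -0.28623578  0.007     ]] [[ 0.52758064 -0.28336706  0.007     ]]
```

servo_tool(
  travel=[
    [1,0,0],
    [2,0,0],
    [3,0,0],
    [3.8,0,0],
    [3.8,0,0],
  ],
  angular=[
    [0,-0.006,0],
    [0,-0.006,0],
    [0,-0.006,0],
    [0,-0.006,0],
    [0,-0.006,0],
  ],
  claw=[0.2,0.2,0.2,0.2,0.2],
)

```text
t: 4.85
tool_pos: [0.5353, 0.1032, 0.2054]
eef_rot: [0.007, 0.708, -0.008, 0.706]
force: [0.3, 0.3, -1.9]
grip_width: 0.336
```

```bash
cat > rd.py <<'E'
from h import *
from workcell import r
import time
F=[]
for i in range(6):
    st=r.read_state(); F.append(np.r_[st["force"],st["moment"]])
R=Ro.from_quat(st["eef_rot"]).as_matrix(); g=st["tool_pos"]+R[:,0]*G; tip=g+R@np.array([.0336,-.22,0])
X=-R[:,1]
print("t",round(st["t"],2),"F",np.mean(F,0).round(3),"sd",np.std(F,0).round(3)[2:4],"grasp",g.round(4),"tip",tip.round(4),"out",round(((tip-O)@[.021,1,0])*1000,1),"yaw",np.arctan2(X[1],X[0]).round(4),"pitch",X[2].round(4))
E
python3 rd.py; sleep 1; python3 rd.py
```

```text
t 4.85 F [ 0.297  0.261 -1.91   0.029  0.021  0.059] sd [0. 0.] grasp [0.5349 0.103  0.0419] tip [ 0.5301 -0.117   0.0086] out 81.1 yaw -1.5921 pitch 0.0013
t 4.85 F [ 0.297  0.261 -1.91   0.029  0.021  0.059] sd [0. 0.] grasp [0.5349 0.103  0.0419] tip [ 0.5301 -0.117   0.0086] out 81.1 yaw -1.5921 pitch 0.0013
```

servo_tool(
  travel=[
    [0.2,0,0],
    [0.4,0,0],
    [0.5,0,0],
    [0.5,0,0],
  ],
  angular=[
    [0,0,0],
    [0,0,0],
    [0,0,0],
    [0,0,0],
  ],
  claw=[0.2,0.2,0.2,0.2],
)

```text
t: 5.25
tool_pos: [0.536, 0.1032, 0.2022]
eef_rot: [0.007, 0.707, -0.008, 0.707]
force: [-0.4, 0.2, -2.3]
grip_width: 0.337
```

```bash
python3 rd.py
```

```text
t 5.25 F [-0.357  0.208 -2.346  0.054  0.068 -0.025] sd [0. 0.] grasp [0.5361 0.103  0.0387] tip [ 0.5315 -0.117   0.0054] out 81.0 yaw -1.5922 pitch 0.0013
```

servo_tool(
  travel=[
    [0.1,0,0],
    [0.1,0,0],
  ],
  angular=[
    [0,0,0],
    [0,0,0],
  ],
  claw=[0.2,0.2],
)

```text
t: 5.45
tool_pos: [0.5359, 0.1032, 0.2012]
eef_rot: [0.007, 0.707, -0.008, 0.707]
force: [-0.1, -0.4, -1.6]
grip_width: 0.342
```

```bash
python3 rd.py
```

```text
t 5.45 F [-0.121 -0.392 -1.631  0.021  0.047  0.041] sd [0. 0.] grasp [0.5361 0.103  0.0377] tip [ 0.5314 -0.117   0.0043] out 81.1 yaw -1.5921 pitch 0.0013
```

servo_tool(
  travel=[
    [0.1,0,0],
    [0.1,0,0],
  ],
  angular=[
    [0,0,0],
    [0,0,0],
  ],
  claw=[0.2,0.2],
)

```text
t: 5.65
tool_pos: [0.5359, 0.1032, 0.2]
eef_rot: [0.007, 0.707, -0.008, 0.707]
force: [-0.9, -0.1, -1.7]
grip_width: 0.339
```

```bash
python3 rd.py
```

```text
t 5.65 F [-0.902 -0.105 -1.73   0.02   0.101 -0.086] sd [0. 0.] grasp [0.536  0.103  0.0365] tip [ 0.5313 -0.117   0.0032] out 81.1 yaw -1.5921 pitch 0.0013
```

servo_tool(
  travel=[
    [0.1,0,0],
    [0.1,0,0],
  ],
  angular=[
    [0,0,0],
    [0,0,0],
  ],
  claw=[0.2,0.2],
)

```text
t: 5.85
tool_pos: [0.5359, 0.1032, 0.1989]
eef_rot: [0.007, 0.707, -0.008, 0.707]
force: [-0.3, 0.3, -1.2]
grip_width: 0.337
```

```bash
python3 rd.py
```

```text
t 5.85 F [-0.269  0.305 -1.167  0.094  0.081  0.002] sd [0. 0.] grasp [0.5359 0.103  0.0354] tip [ 0.5312 -0.117   0.0021] out 81.1 yaw -1.5921 pitch 0.0013
```

servo_tool(
  travel=[
    [0.1,0,0],
    [0.1,0,0],
  ],
  angular=[
    [0,0,0],
    [0,0,0],
  ],
  claw=[0.2,0.2],
)

```text
t: 6.05
tool_pos: [0.5359, 0.1032, 0.1979]
eef_rot: [0.007, 0.707, -0.008, 0.707]
force: [0.9, 0.5, -2.0]
grip_width: 0.337
```

```bash
python3 rd.py
```

```text
t 6.05 F [ 0.914  0.485 -1.97   0.038  0.008 -0.011] sd [0. 0.] grasp [0.536  0.103  0.0344] tip [ 0.5313 -0.117   0.0011] out 81.1 yaw -1.5921 pitch 0.0013
```

servo_tool(
  travel=[
    [0.1,0,0],
    [0.1,0,0],
  ],
  angular=[
    [0,0,0],
    [0,0,0],
  ],
  claw=[0.2,0.2],
)

```text
t: 6.25
tool_pos: [0.5359, 0.1032, 0.197]
eef_rot: [0.007, 0.707, -0.008, 0.707]
force: [0.4, 0.7, -1.0]
grip_width: 0.339
```

```bash
python3 rd.py
```

```text
t 6.25 F [ 0.374  0.67  -1.012 -0.1    0.081 -0.03 ] sd [0. 0.] grasp [0.536  0.103  0.0335] tip [ 5.314e-01 -1.170e-01  2.000e-04] out 81.1 yaw -1.592 pitch 0.0013
```

servo_tool(
  travel=[
    [-1.2,0,0],
    [-2.2,-1,0],
    [-2.2,-3,0],
    [-2.2,-5,0],
    [-2.2,-6.7,0],
  ],
  angular=[
    [0,0,0],
    [0,0,0],
    [0,0,0],
    [0,0,0],
    [0,0,0],
  ],
  claw=[0.2,0.2,0.2,0.2,0.2],
)

```text
t: 6.75
tool_pos: [0.5347, 0.0348, 0.2204]
eef_rot: [0.007, 0.706, -0.008, 0.708]
force: [0.2, -0.0, -2.0]
grip_width: 0.34
```

servo_tool(
  travel=[
    [0.4,0,0],
    [0.7,0,0],
    [0.7,0,0],
  ],
  angular=[
    [0,0,0],
    [0,0,0],
    [0,0,0],
  ],
  claw=[0.2,0.2,0.2],
)

```text
t: 7.05
tool_pos: [0.5342, 0.0365, 0.212]
eef_rot: [0.007, 0.707, -0.008, 0.707]
force: [0.5, 0.9, -2.1]
grip_width: 0.338
```

```bash
python3 rd.py;python3 - <<'E'
from h import *
from workcell import r
for n in ("top","scene"):
    st=r.read_state(); d=r.get_image(n); pickle.dump((st,d),open(n+"3.pkl","wb")); im=d["pixels"]
    if n=="top": im=cv2.resize(im[160:240,300:400],None,fx=7,fy=7,interpolation=2)
    if n=="scene": im=cv2.resize(im[200:300,220:340],None,fx=6,fy=6,interpolation=2)
    cv2.imwrite(f"pics/{n}3.png",im)
E
```

```text
t 7.05 F [ 0.486  0.851 -2.108  0.042  0.058 -0.03 ] sd [0. 0.] grasp [0.5342 0.0363 0.0485] tip [ 0.5295 -0.1836  0.0152] out 14.4 yaw -1.592 pitch 0.001
```

View pics/top3.png

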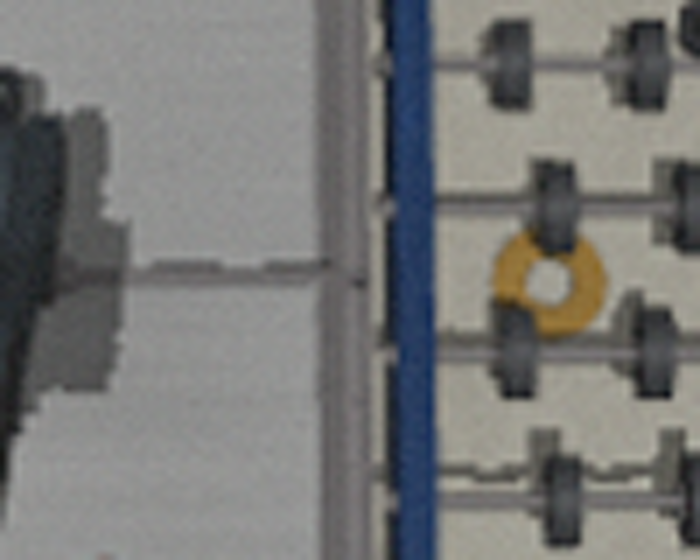

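View pics/scene3.png

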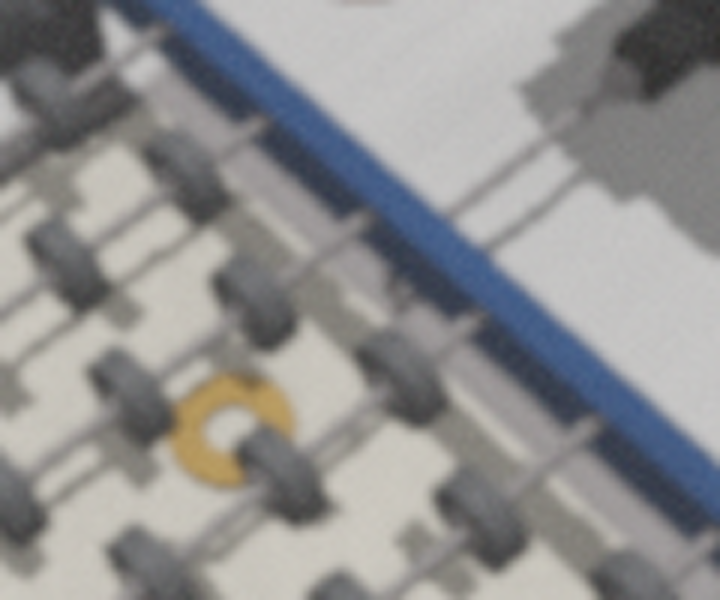

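servo_tool(
  travel=[
    [0.2,0,0],
    [0.2,0,0],
  ],
  angular=[
    [0,0,0],
    [0,0,0],
  ],
  claw=[0.2,0.2],
)

```text
t: 7.35
tool_pos: [0.5344, 0.0367, 0.2099]
eef_rot: [0.007, 0.707, -0.008, 0.707]
force: [0.2, 0.1, -2.2]
grip_width: 0.342
```

```bash
python3 rd.py
```

```text
t 7.35 F [ 0.195  0.074 -2.234  0.058  0.077 -0.032] sd [0. 0.] grasp [0.5344 0.0365 0.0464] tip [ 0.5299 -0.1835  0.0131] out 14.6 yaw -1.5913 pitch 0.0012
```

servo_tool(
  travel=[
    [0.1,0,0],
    [0.1,0,0],
  ],
  angular=[
    [0,0,0],
    [0,0,0],
  ],
  claw=[0.2,0.2],
)

```text
t: 7.55
tool_pos: [0.5345, 0.0364, 0.209]
eef_rot: [0.007, 0.707, -0.008, 0.707]
force: [-0.1, 0.8, -1.8]
grip_width: 0.341
```

```bash
python3 rd.py
```

```text
t 7.55 F [-0.089  0.774 -1.814  0.024  0.048  0.023] sd [0. 0.] grasp [0.5345 0.0362 0.0455] tip [ 0.5299 -0.1838  0.0122] out 14.3 yaw -1.5917 pitch 0.0013
```

servo_tool(
  travel=[
    [0.1,0,0],
    [0.1,0,0],
  ],
  angular=[
    [0,0,0],
    [0,0,0],
  ],
  claw=[0.2,0.2],
)

```text
t: 7.75
tool_pos: [0.5344, 0.0362, 0.208]
eef_rot: [0.007, 0.707, -0.008, 0.707]
force: [-0.5, -0.2, -2.5]
grip_width: 0.341
```

```bash
python3 rd.py
```

```text
t 7.75 F [-0.457 -0.235 -2.458 -0.012  0.059  0.02 ] sd [0. 0.] grasp [0.5345 0.036  0.0445] tip [ 0.5298 -0.184   0.0112] out 14.1 yaw -1.5921 pitch 0.0013
```

servo_tool(
  travel=[
    [0.1,0,0],
    [0.1,0,0],
  ],
  angular=[
    [0,0,0],
    [0,0,0],
  ],
  claw=[0.2,0.2],
)

```text
t: 7.95
tool_pos: [0.5345, 0.0362, 0.207]
eef_rot: [0.007, 0.707, -0.008, 0.707]
force: [-0.4, -0.4, -2.6]
grip_width: 0.337
```

```bash
python3 rd.py
```

```text
t 7.95 F [-0.39  -0.392 -2.642  0.034  0.05   0.053] sd [0. 0.] grasp [0.5345 0.036  0.0435] tip [ 0.5298 -0.184   0.0102] out 14.0 yaw -1.5922 pitch 0.0012
```

servo_tool(
  travel=[
    [0.1,0,0],
    [0.1,0,0],
  ],
  angular=[
    [0,0,0],
    [0,0,0],
  ],
  claw=[0.2,0.2],
)

```text
t: 8.15
tool_pos: [0.5345, 0.0362, 0.206]
eef_rot: [0.007, 0.707, -0.008, 0.707]
force: [0.0, -0.3, -1.4]
grip_width: 0.341
```

```bash
python3 rd.py
```

```text
t 8.15 F [ 0.018 -0.266 -1.392  0.025  0.075 -0.031] sd [0. 0.] grasp [0.5345 0.036  0.0425] tip [ 0.5298 -0.184   0.0092] out 14.1 yaw -1.5922 pitch 0.0012
```

servo_tool(
  travel=[
    [0.1,0,0],
    [0.1,0,0],
  ],
  angular=[
    [0,0,0],
    [0,0,0],
  ],
  claw=[0.2,0.2],
)

```text
t: 8.35
tool_pos: [0.5345, 0.0362, 0.205]
eef_rot: [0.007, 0.707, -0.008, 0.707]
force: [-0.2, 1.0, -1.7]
grip_width: 0.344
```

```bash
python3 rd.py
```

```text
t 8.35 F [-0.199  1.008 -1.703 -0.003  0.034 -0.003] sd [0. 0.] grasp [0.5346 0.036  0.0415] tip [ 0.5299 -0.184   0.0082] out 14.1 yaw -1.5921 pitch 0.0013
```

servo_tool(
  travel=[
    [0.1,0,0],
    [0.1,0,0],
  ],
  angular=[
    [0,0,0],
    [0,0,0],
  ],
  claw=[0.2,0.2],
)

```text
t: 8.55
tool_pos: [0.5345, 0.0362, 0.2041]
eef_rot: [0.007, 0.707, -0.008, 0.707]
force: [0.2, 0.3, -1.1]
grip_width: 0.339
```

```bash
python3 rd.py
```

```text
t 8.55 F [ 0.191  0.317 -1.143 -0.102  0.052 -0.043] sd [0. 0.] grasp [0.5346 0.036  0.0406] tip [ 0.5299 -0.184   0.0073] out 14.1 yaw -1.5919 pitch 0.0013
```

servo_tool(
  travel=[
    [-0.4,0,0],
    [-0.4,0.3,0],
    [-0.4,0.6,0],
    [-0.2,0.6,0],
    [-0.2,0.6,0],
  ],
  angular=[
    [0,0,0],
    [0,0,0],
    [0,0,0],
    [0,0,0],
    [0,0,0],
  ],
  claw=[0.2,0.2,0.2,0.2,0.2],
)

```text
t: 9.05
tool_pos: [0.5344, 0.0424, 0.2059]
eef_rot: [0.007, 0.707, -0.008, 0.707]
force: [-0.1, -0.4, -1.5]
grip_width: 0.34
```

```bash
python3 rd.py
```

```text
t 9.05 F [-0.061 -0.364 -1.503  0.017  0.023  0.007] sd [0. 0.] grasp [0.5344 0.0423 0.0424] tip [ 0.5298 -0.1777  0.009 ] out 20.3 yaw -1.5917 pitch 0.0012
```

servo_tool(
  travel=[
    [0.1,0,0],
    [0.1,0,0],
  ],
  angular=[
    [0,0,0],
    [0,0,0],
  ],
  claw=[0.2,0.2],
)

```text
t: 9.25
tool_pos: [0.5346, 0.0422, 0.2049]
eef_rot: [0.007, 0.707, -0.008, 0.707]
force: [0.5, 0.2, -1.6]
grip_width: 0.343
```

```bash
python3 rd.py
```

```text
t 9.25 F [ 0.463  0.248 -1.554 -0.004  0.055 -0.036] sd [0. 0.] grasp [0.5346 0.042  0.0414] tip [ 0.53   -0.178   0.0081] out 20.0 yaw -1.592 pitch 0.0013
```

servo_tool(
  travel=[
    [0.1,0,0],
    [0.1,0,0],
  ],
  angular=[
    [0,0,0],
    [0,0,0],
  ],
  claw=[0.2,0.2],
)

```text
t: 9.45
tool_pos: [0.5346, 0.0422, 0.2041]
eef_rot: [0.007, 0.707, -0.008, 0.707]
force: [0.2, 1.0, -1.3]
grip_width: 0.34
```

```bash
python3 rd.py
```

```text
t 9.45 F [ 0.227  0.958 -1.308 -0.085  0.07  -0.062] sd [0. 0.] grasp [0.5347 0.042  0.0406] tip [ 0.53   -0.178   0.0073] out 20.0 yaw -1.5921 pitch 0.0013
```

```bash
python3 - <<'E'
from h import *
st,t=pickle.load(open("top3.pkl","rb")); s=pickle.load(open("scene3.pkl","rb"))[1]
T=lambda u,v:zt(u,v,300,160,7); S=lambda u,v:zt(u,v,220,200,6)
print("tip top z.017",onz(t,[T(358,282)],.020)," scene",onz(s,[S(402,296)],.017))
print("hole",onz(t,[T(549,283)],.007),onz(s,[S(230,428)],.007))
print("rim top px", onz(t,[T(317,300)],0),onz(t,[T(345,300),T(364,300)],.0075))
for y in (195,210,220): print(onz(t,[(344.5,y)],0))
print(t["pixels"][195:215,340:358].mean(2).mean(0).round())
print(onz(t,[(c,205) for c in range(340,358)],.004)[:,1].round(4))
E
```

```text
tip top z.017 [[ 0.52939724 -0.18077266  0.02      ]]  scene [[ 0.53726659 -0.17863734  0.017     ]]
hole [[ 0.52829392 -0.28623578  0.007     ]] [[ 0.52874746 -0.28551996  0.007     ]]
rim top px [[ 0.52251415 -0.15949299  0.        ]] [[ 0.52126002 -0.17430345  0.0075    ]
 [ 0.52103837 -0.18467359  0.0075    ]]
[[ 0.55127149 -0.15895037  0.        ]]
[[ 0.49336868 -0.15729368  0.        ]]
[[ 0.45498921 -0.15621572  0.        ]]
[137. 138. 138. 140. 135. 115.  94.  98.  98. 108. 114. 102. 105. 132.
 119.  54.  52.  61.]
[-0.1404 -0.1442 -0.148  -0.1519 -0.1557 -0.1595 -0.1633 -0.1672 -0.171
 -0.1748 -0.1786 -0.1825 -0.1863 -0.1901 -0.1939 -0.1978 -0.2016 -0.2054]
```

servo_tool(
  travel=[
    [-0.8,0,0],
    [-1.7,0,0],
    [-1.7,-2,0],
    [-1.7,-4.5,0],
    [-1.7,-7,0],
  ],
  angular=[
    [0,0,0],
    [0,0,0],
    [0,0,0],
    [0,0,0],
    [0,0,0],
  ],
  claw=[0.2,0.2,0.2,0.2,0.2],
)

```text
t: 9.95
tool_pos: [0.5332, -0.0282, 0.2223]
eef_rot: [0.007, 0.706, -0.008, 0.708]
force: [0.1, -1.1, -1.9]
grip_width: 0.34
```

servo_tool(
  travel=[
    [0,-2,0],
    [0,-3.2,0],
    [0,-3.9,0],
    [0,-3.9,0],
    [0,-3.9,0],
  ],
  angular=[
    [0,0,0],
    [0,0,0],
    [0,0,0],
    [0,0,0],
    [0,0,0],
  ],
  claw=[0.2,0.2,0.2,0.2,0.2],
)

```text
t: 10.45
tool_pos: [0.5321, -0.0662, 0.2214]
eef_rot: [0.007, 0.707, -0.008, 0.707]
force: [-0.1, -0.2, -2.3]
grip_width: 0.337
```

```bash
python3 rd.py;python3 - <<'E'
from h import *
from workcell import r
for n in ("top","scene"):
    st=r.read_state(); d=r.get_image(n); pickle.dump((st,d),open(n+"4.pkl","wb")); im=d["pixels"]
    if n=="top": im=cv2.resize(im[170:230,340:410],None,fx=9,fy=9,interpolation=2)
    if n=="scene": im=cv2.resize(im[235:305,220:310],None,fx=8,fy=8,interpolation=2)
    cv2.imwrite(f"pics/{n}4.png",im)
E
```

```text
t 10.45 F [-0.124 -0.22  -2.337  0.018  0.052 -0.038] sd [0. 0.] grasp [ 0.5322 -0.0663  0.0579] tip [ 0.5275 -0.2863  0.0245] out -88.3 yaw -1.592 pitch 0.0009
```

View pics/top4.png

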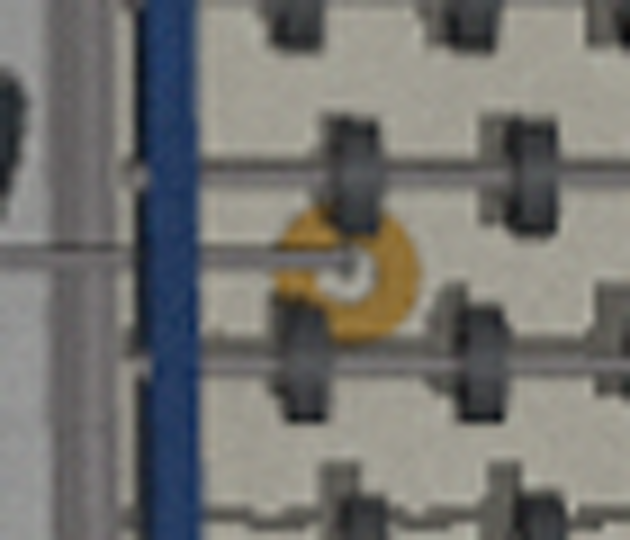

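View pics/scene4.png

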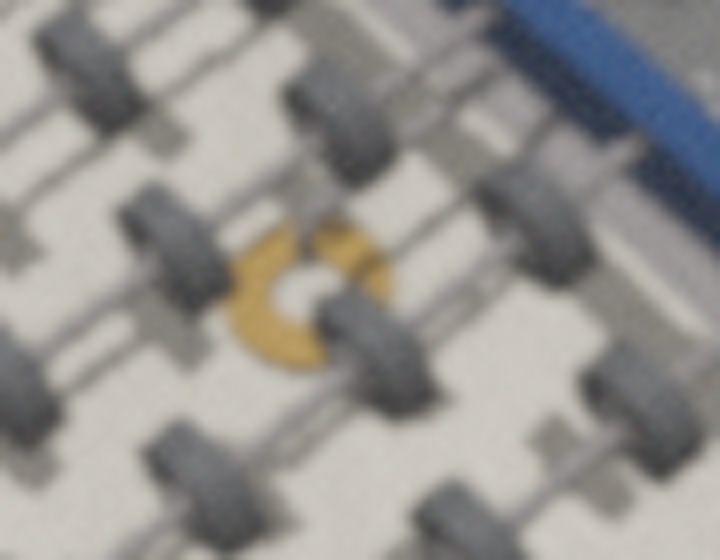

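```bash
python3 - <<'E'
from h import *
st,t=pickle.load(open("top4.pkl","rb")); s=pickle.load(open("scene4.pkl","rb"))[1]
T=lambda u,v:zt(u,v,340,170,9); S=lambda u,v:zt(u,v,220,235,8)
Ti=lambda p:((p-[340,170]+.5)*9-.5).round(); Si=lambda p:((p-[220,235]+.5)*8-.5).round()
tip=np.array([.5275,-.2863,.0245])
print("tip pred zoom", Ti(proj(t,tip)),Si(proj(s,tip)),"bend",Ti(proj(t,tip+[0,0,.029])),Si(proj(s,tip+[0,0,.029])))
low=tip*[1,1,0]+[0,0,.004]
print("lowered",Ti(proj(t,low)),Si(proj(s,low)))
print("hole",onz(t,[T(347,275)],.007),onz(s,[S(309,293)],.007))
c=np.array([[.528,-.286,.009]])
a=np.linspace(0,6.28,9); 
print(Ti(proj(t,c)),Si(proj(s,c)))
print("tip@", tri(t,T(350,262),s,S(308,255)))
E
```

```text
tip pred zoom [[351. 271.]] [[298. 266.]] bend [[360. 261.]] [[290. 224.]]
lowered [[345. 277.]] [[304. 294.]]
hole [[ 0.52785658 -0.28664651  0.007     ]] [[ 0.52999192 -0.28555131  0.007     ]]
[[346. 274.]] [[304. 288.]]
tip@ (array([ 0.53046935, -0.28415805,  0.03295167]), np.float64(0.0015479193723500582))
```

servo_tool(
  travel=[
    [0.6,-0.2,0],
    [1.1,-0.2,0],
    [1.3,-0.2,0],
    [1.5,-0.2,0],
    [1.6,-0.2,0],
  ],
  angular=[
    [0,0,0],
    [0,0,0],
    [0,0,0],
    [0,0,0],
    [0,0,0],
  ],
  claw=[0.2,0.2,0.2,0.2,0.2],
)

```text
t: 11.05
tool_pos: [0.5322, -0.0687, 0.2049]
eef_rot: [0.007, 0.707, -0.008, 0.707]
force: [0.3, -0.5, -2.6]
grip_width: 0.336
```

```bash
python3 rd.py
```

```text
t 11.05 F [ 2.560e-01 -4.600e-01 -2.553e+00 -7.000e-03  2.700e-02 -2.000e-03] sd [0. 0.] grasp [ 0.5322 -0.0689  0.0414] tip [ 0.5275 -0.2889  0.008 ] out -90.9 yaw -1.5921 pitch 0.0011
```

servo_tool(
  travel=[
    [0.1,0,0],
    [0.2,0,0],
    [0.2,0,0],
  ],
  angular=[
    [0,0,0],
    [0,0,0],
    [0,0,0],
  ],
  claw=[0.2,0.2,0.2],
)

```text
t: 11.35
tool_pos: [0.5322, -0.0688, 0.2033]
eef_rot: [0.007, 0.707, -0.008, 0.707]
force: [-0.4, 0.4, -2.0]
grip_width: 0.339
```

```bash
python3 rd.py;python3 - <<'E'
from h import *
from workcell import r
for n in ("top","scene"):
    st=r.read_state(); d=r.get_image(n); pickle.dump((st,d),open(n+"5.pkl","wb")); im=d["pixels"]
    if n=="top": im=cv2.resize(im[170:230,340:410],None,fx=9,fy=9,interpolation=2)
    if n=="scene": im=cv2.resize(im[235:305,220:310],None,fx=8,fy=8,interpolation=2)
    cv2.imwrite(f"pics/{n}5.png",im)
E
```

```text
t 11.35 F [-0.409  0.383 -1.995  0.007  0.082 -0.005] sd [0. 0.] grasp [ 0.5323 -0.069   0.0398] tip [ 0.5276 -0.289   0.0064] out -91.0 yaw -1.5922 pitch 0.0013
```

View pics/top5.png

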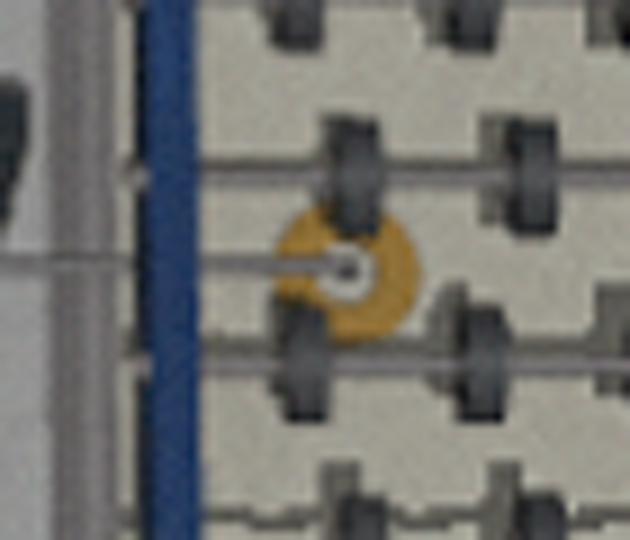

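View pics/scene5.png

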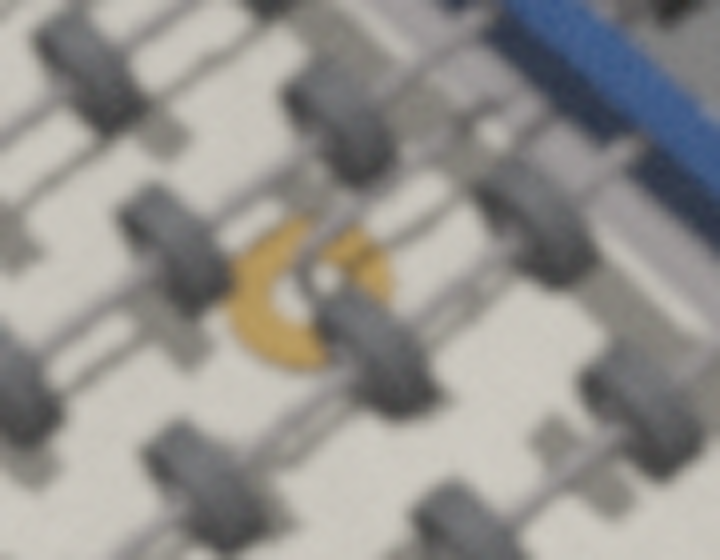

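servo_tool(
  travel=[
    [0.1,0,0],
    [0.2,0.3,0],
    [0.2,0.7,0],
    [0.2,1.0,0],
    [0.2,1.3,0],
  ],
  angular=[
    [0,0,0],
    [0,0,0],
    [0,0,0],
    [0,0,0],
    [0,0,0],
  ],
  claw=[0.2,0.2,0.2,0.2,0.2],
)

```text
t: 11.95
tool_pos: [0.5325, -0.0554, 0.2013]
eef_rot: [0.007, 0.707, -0.008, 0.707]
force: [-0.0, -1.7, -2.0]
grip_width: 0.34
```

```bash
python3 rd.py
```

```text
t 11.95 F [-0.026 -1.722 -2.02  -0.021  0.058 -0.021] sd [0. 0.] grasp [ 0.5326 -0.0556  0.0378] tip [ 0.528  -0.2756  0.0045] out -77.6 yaw -1.5918 pitch 0.0014
```

servo_tool(
  travel=[
    [0,0.3,0],
    [0,0.6,0],
    [0,1.0,0],
    [0,1.4,0],
    [0,1.8,0],
  ],
  angular=[
    [0,0,0],
    [0,0,0],
    [0,0,0],
    [0,0,0],
    [0,0,0],
  ],
  claw=[0.2,0.2,0.2,0.2,0.2],
)

```text
t: 12.45
tool_pos: [0.5329, -0.0374, 0.2012]
eef_rot: [0.007, 0.707, -0.008, 0.707]
force: [-0.5, -0.8, -2.3]
grip_width: 0.339
```

```bash
python3 rd.py
```

```text
t 12.45 F [-0.516 -0.835 -2.291 -0.113  0.073 -0.021] sd [0. 0.] grasp [ 0.533  -0.0376  0.0377] tip [ 0.5284 -0.2576  0.0044] out -59.6 yaw -1.5921 pitch 0.0013
```

servo_tool(
  travel=[
    [0,0.4,0],
    [0,0.8,0],
    [0,1.2,0],
    [0,1.6,0],
    [0,2.0,0],
  ],
  angular=[
    [0,0,0],
    [0,0,0],
    [0,0,0],
    [0,0,0],
    [0,0,0],
  ],
  claw=[0.2,0.2,0.2,0.2,0.2],
)

```text
t: 12.95
tool_pos: [0.5333, -0.0174, 0.2012]
eef_rot: [0.007, 0.707, -0.008, 0.707]
force: [0.1, -1.5, -1.7]
grip_width: 0.34
```

servo_tool(
  travel=[
    [0,0.4,0],
    [0,0.8,0],
    [0,1.2,0],
    [0,1.6,0],
    [0,1.9,0],
  ],
  angular=[
    [0,0,0],
    [0,0,0],
    [0,0,0],
    [0,0,0],
    [0,0,0],
  ],
  claw=[0.2,0.2,0.2,0.2,0.2],
)

```text
t: 13.45
tool_pos: [0.5337, 0.0016, 0.2012]
eef_rot: [0.007, 0.707, -0.008, 0.707]
force: [0.5, -0.7, -1.6]
grip_width: 0.343
```

```bash
python3 rd.py; cat > pic.py <<'E'
from h import *
from workcell import r
import sys
k=sys.argv[1]; out=[]
for n in ("top","scene"):
    st=r.read_state(); d=r.get_image(n); pickle.dump((st,d),open(n+k+".pkl","wb")); im=d["pixels"]
    im=im[165:235,300:400] if n=="top" else im[200:300,220:350]
    out.append(cv2.resize(im,(780,int(780*im.shape[0]/im.shape[1])) if n=="top" else (780,600),interpolation=2)); cv2.imwrite(f"pics/{n}{k}.png",out[-1])
E
python3 pic.py 6
```

```text
t 13.45 F [ 5.010e-01 -7.040e-01 -1.588e+00 -1.100e-01  4.500e-02 -1.000e-03] sd [0. 0.] grasp [0.5338 0.0014 0.0377] tip [ 0.5292 -0.2186  0.0043] out -20.5 yaw -1.5919 pitch 0.0013
```

View pics/scene6.png

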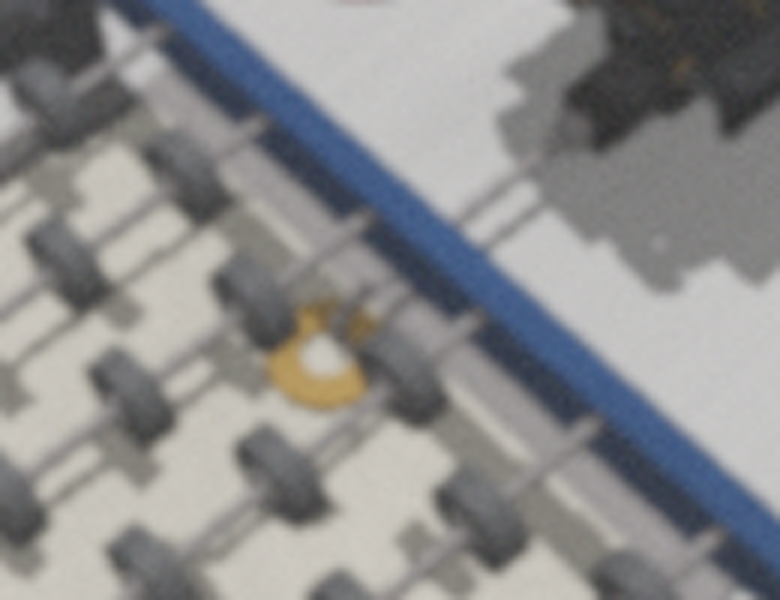

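servo_tool(
  travel=[
    [0,0.3,0],
    [-0.02,0.6,0],
    [-0.05,0.9,0],
    [-0.08,1.2,0],
    [-0.1,1.5,0],
  ],
  angular=[
    [0,0,0],
    [0,0,0],
    [0,0,0],
    [0,0,0],
    [0,0,0],
  ],
  claw=[0.2,0.2,0.2,0.2,0.2],
)

```text
t: 14.05
tool_pos: [0.5343, 0.0162, 0.2024]
eef_rot: [0.007, 0.707, -0.008, 0.708]
force: [0.5, -1.3, -1.1]
grip_width: 0.34
```

```bash
python3 rd.py
```

```text
t 14.05 F [ 0.502 -1.282 -1.146 -0.428  0.069 -0.026] sd [0. 0.] grasp [0.5345 0.0159 0.0389] tip [ 0.5299 -0.2041  0.0057] out -6.1 yaw -1.5918 pitch 0.0019
```

servo_tool(
  travel=[
    [-0.03,0.2,0],
    [-0.06,0.4,0],
    [-0.1,0.6,0],
    [-0.13,0.8,0],
    [-0.17,1.0,0],
  ],
  angular=[
    [0,0,0],
    [0,0,0],
    [0,0,0],
    [0,0,0],
    [0,0,0],
  ],
  claw=[0.2,0.2,0.2,0.2,0.2],
)

```text
t: 14.55
tool_pos: [0.5342, 0.0265, 0.2038]
eef_rot: [0.007, 0.707, -0.008, 0.707]
force: [-0.5, -0.1, -1.6]
grip_width: 0.344
```

```bash
python3 rd.py; python3 pic.py 7
```

```text
t 14.55 F [-0.501 -0.061 -1.632 -0.148  0.     0.015] sd [0. 0.] grasp [0.5342 0.0263 0.0403] tip [ 0.5295 -0.1937  0.0069] out 4.4 yaw -1.5923 pitch 0.001
```

View pics/scene7.png

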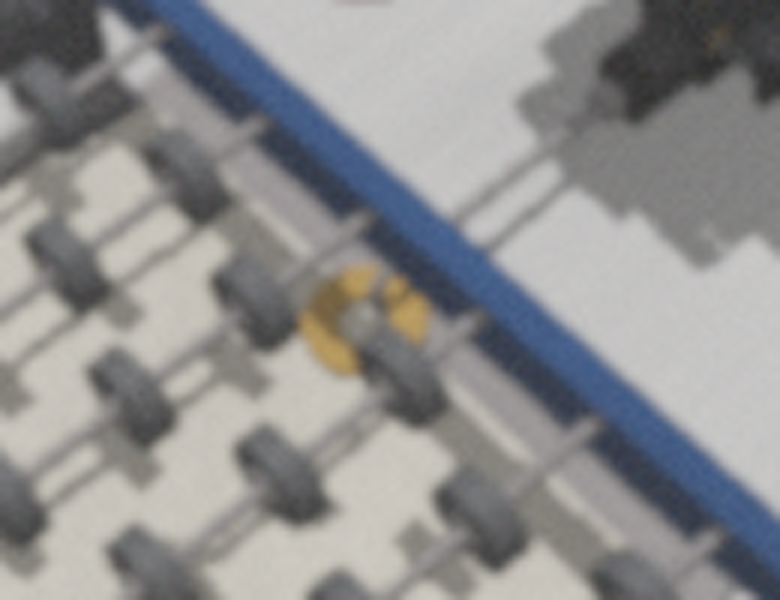

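View pics/top7.png

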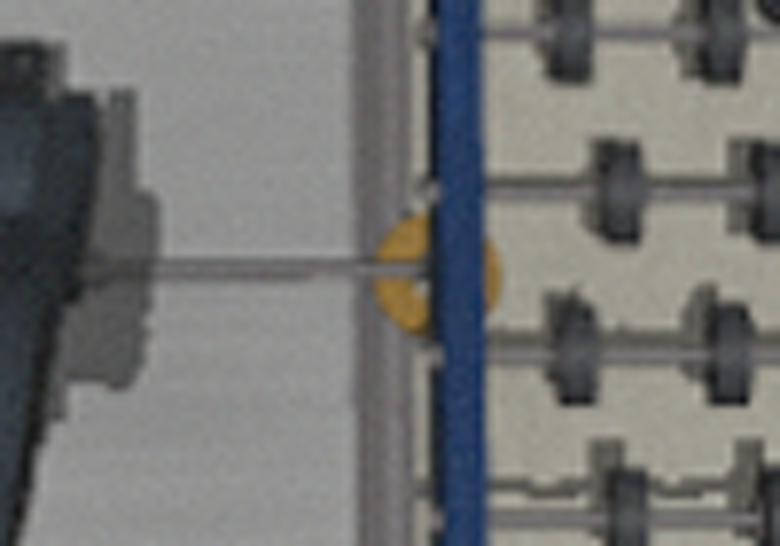

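servo_tool(
  travel=[
    [-0.06,0.2,0],
    [-0.12,0.4,0],
    [-0.18,0.6,0],
    [-0.23,0.8,0],
    [-0.26,1.0,0],
  ],
  angular=[
    [0,0,0],
    [0,0,0],
    [0,0,0],
    [0,0,0],
    [0,0,0],
  ],
  claw=[0.2,0.2,0.2,0.2,0.2],
)

```text
t: 15.15
tool_pos: [0.5345, 0.0364, 0.2065]
eef_rot: [0.007, 0.707, -0.008, 0.707]
force: [-0.5, -0.7, -2.5]
grip_width: 0.34
```

```bash
python3 rd.py
```

```text
t 15.15 F [-0.517 -0.679 -2.494 -0.054  0.114 -0.038] sd [0. 0.] grasp [0.5346 0.0362 0.043 ] tip [ 0.5299 -0.1838  0.0096] out 14.3 yaw -1.5921 pitch 0.0012
```

servo_tool(
  travel=[
    [0,0.2,0],
    [0,0.4,0],
    [0,0.55,0],
  ],
  angular=[
    [0,0,0],
    [0,0,0],
    [0,0,0],
  ],
  claw=[0.2,0.2,0.2],
)

```text
t: 15.45
tool_pos: [0.5346, 0.0419, 0.2065]
eef_rot: [0.007, 0.707, -0.008, 0.707]
force: [0.5, -1.3, -2.9]
grip_width: 0.343
```

```bash
python3 rd.py; python3 pic.py 8
```

```text
t 15.45 F [ 0.51  -1.338 -2.928 -0.217  0.037 -0.008] sd [0. 0.] grasp [0.5348 0.0416 0.043 ] tip [ 0.5302 -0.1784  0.0097] out 19.7 yaw -1.5918 pitch 0.0015
```

View pics/top8.png

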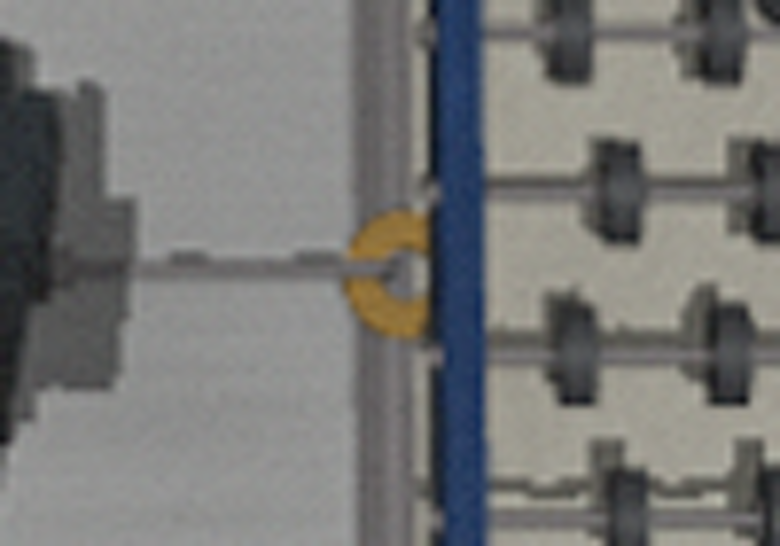

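servo_tool(
  travel=[
    [0.04,0.2,0],
    [0.12,0.4,0],
    [0.22,0.6,0],
    [0.32,0.8,0],
    [0.42,1.0,0],
  ],
  angular=[
    [0,0,0],
    [0,0,0],
    [0,0,0],
    [0,0,0],
    [0,0,0],
  ],
  claw=[0.2,0.2,0.2,0.2,0.2],
)

```text
t: 16.05
tool_pos: [0.5348, 0.0519, 0.2021]
eef_rot: [0.007, 0.707, -0.008, 0.707]
force: [0.0, -0.2, -0.9]
grip_width: 0.341
```

```bash
python3 rd.py; python3 pic.py 9
```

```text
t 16.05 F [ 0.042 -0.244 -0.918 -0.263  0.062 -0.015] sd [0. 0.] grasp [0.5348 0.0517 0.0386] tip [ 0.5302 -0.1682  0.0053] out 29.8 yaw -1.592 pitch 0.0012
```

View pics/top9.png

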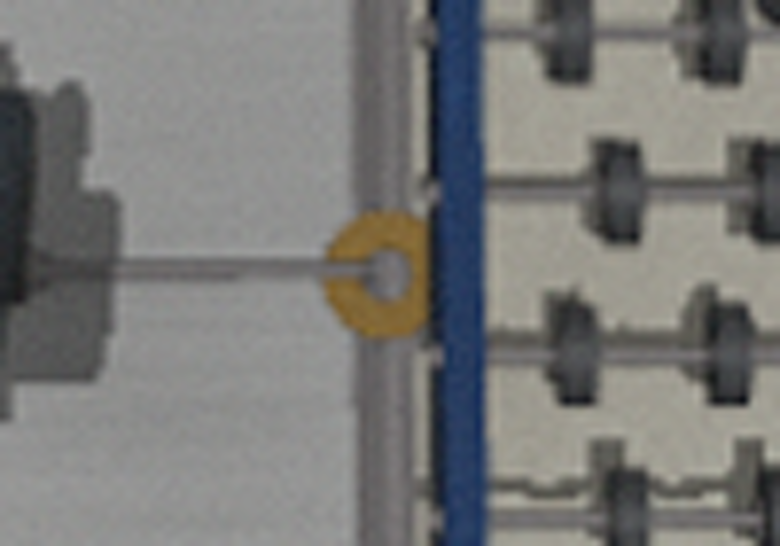

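servo_tool(
  travel=[
    [0.05,0.2,0],
    [0.12,0.4,0],
    [0.19,0.6,0],
    [0.25,0.8,0],
    [0.28,1.0,0],
  ],
  angular=[
    [0,0,0],
    [0,0,0],
    [0,0,0],
    [0,0,0],
    [0,0,0],
  ],
  claw=[0.2,0.2,0.2,0.2,0.2],
)

```text
t: 16.65
tool_pos: [0.5351, 0.0618, 0.1994]
eef_rot: [0.007, 0.707, -0.008, 0.707]
force: [-0.6, 0.3, -1.1]
grip_width: 0.342
```

```bash
python3 rd.py
```

```text
t 16.65 F [-0.628  0.294 -1.119 -0.387  0.044 -0.012] sd [0. 0.] grasp [0.5352 0.0616 0.0359] tip [ 0.5306 -0.1584  0.0026] out 39.7 yaw -1.5919 pitch 0.0014
```

servo_tool(
  travel=[
    [0,0.3,0],
    [0,0.6,0],
    [0,0.9,0],
    [0,1.2,0],
    [0,1.5,0],
  ],
  angular=[
    [0,0,0],
    [0,0,0],
    [0,0,0],
    [0,0,0],
    [0,0,0],
  ],
  claw=[0.2,0.2,0.2,0.2,0.2],
)

```text
t: 17.15
tool_pos: [0.5353, 0.077, 0.1993]
eef_rot: [0.007, 0.707, -0.008, 0.707]
force: [-0.0, -1.0, -1.5]
grip_width: 0.338
```

```bash
python3 rd.py; python3 pic.py 10
```

```text
t 17.15 F [-0.027 -0.963 -1.497 -0.177  0.058 -0.016] sd [0. 0.] grasp [0.5354 0.0768 0.0358] tip [ 0.5307 -0.1431  0.0025] out 54.9 yaw -1.5922 pitch 0.0011
```

View pics/top10.png

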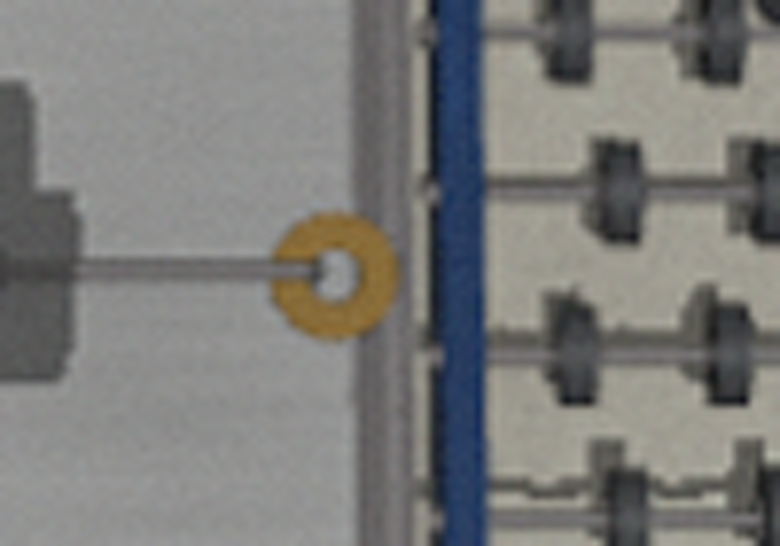

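Washer is over the crest and still hooked. I'll keep drawing it out.

servo_tool(
  travel=[
    [0,0.35,0],
    [0,0.7,0],
    [0,1.1,0],
    [0,1.5,0],
    [0,1.9,0],
  ],
  angular=[
    [0,0,0],
    [0,0,0],
    [0,0,0],
    [0,0,0],
    [0,0,0],
  ],
  claw=[0.2,0.2,0.2,0.2,0.2],
)

```text
t: 17.75
tool_pos: [0.5357, 0.0961, 0.1993]
eef_rot: [0.007, 0.707, -0.008, 0.707]
force: [0.0, 0.2, -2.4]
grip_width: 0.341
```

servo_tool(
  travel=[
    [0,0.4,0],
    [0,0.8,0],
    [0,1.2,0],
    [0,1.6,0],
    [0,2.0,0],
  ],
  angular=[
    [0,0,0],
    [0,0,0],
    [0,0,0],
    [0,0,0],
    [0,0,0],
  ],
  claw=[0.2,0.2,0.2,0.2,0.2],
)

```text
t: 18.25
tool_pos: [0.5362, 0.116, 0.1993]
eef_rot: [0.007, 0.707, -0.008, 0.707]
force: [-0.2, -0.5, -2.2]
grip_width: 0.344
```

servo_tool(
  travel=[
    [0,0.4,0],
    [0,0.8,0],
    [0,1.2,0],
    [0,1.4,0],
    [0,1.5,0],
  ],
  angular=[
    [0,0,0],
    [0,0,0],
    [0,0,0],
    [0,0,0],
    [0,0,0],
  ],
  claw=[0.2,0.2,0.2,0.2,0.2],
)

```text
t: 18.75
tool_pos: [0.5365, 0.131, 0.1993]
eef_rot: [0.007, 0.707, -0.008, 0.707]
force: [0.1, -1.4, -1.5]
grip_width: 0.339
```

```bash
python3 rd.py; python3 pic.py 11
```

```text
t 18.75 F [ 0.134 -1.405 -1.489 -0.02   0.005  0.018] sd [0. 0.] grasp [0.5366 0.1308 0.0358] tip [ 0.532  -0.0892  0.0025] out 108.9 yaw -1.5917 pitch 0.0013
```

View pics/top11.png

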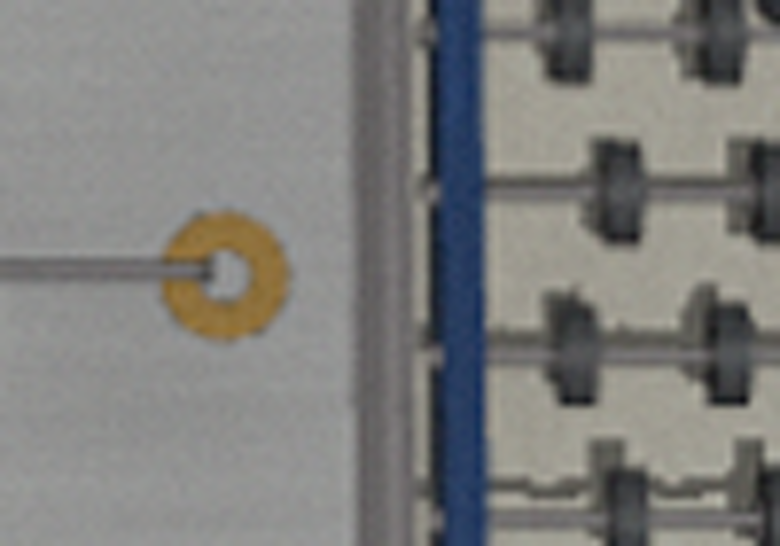

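View pics/scene11.png

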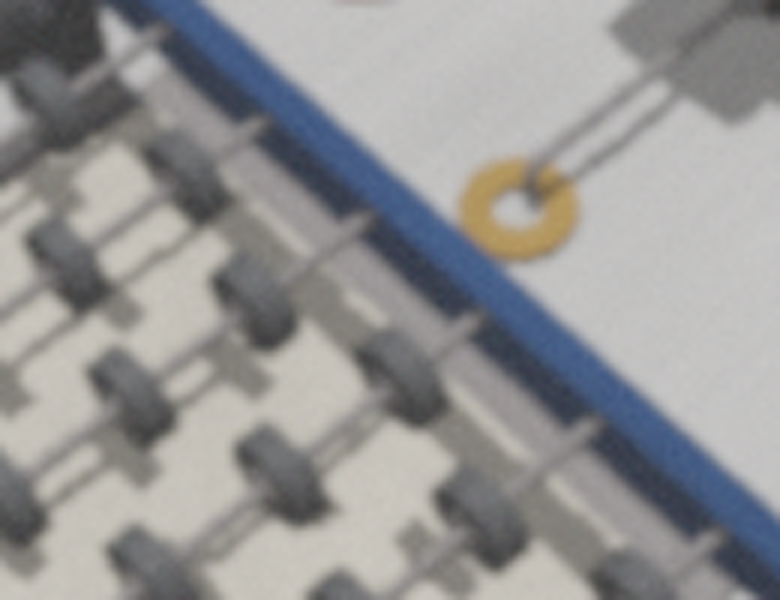

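servo_tool(
  travel=[
    [0,-0.4,0],
    [-0.5,-0.6,0],
    [-1.5,-0.6,0],
    [-3,-0.6,0],
    [-4.5,-0.6,0],
  ],
  angular=[
    [0,0,0],
    [0,0,0],
    [0,0,0],
    [0,0,0],
    [0,0,0],
  ],
  claw=[0.2,0.2,0.2,0.2,0.2],
)

```text
t: 19.35
tool_pos: [0.5363, 0.1245, 0.2454]
eef_rot: [0.007, 0.707, -0.008, 0.707]
force: [1.2, -0.1, -1.8]
grip_width: 0.338
```

```bash
python3 rd.py; python3 st.py .50 .26 .060 -1.592 .044; python3 pic.py 12
```

```text
t 19.35 F [ 1.173 -0.131 -1.829  0.033  0.032 -0.042] sd [0. 0.] grasp [0.5365 0.1244 0.0819] tip [ 0.5317 -0.0956  0.0486] out 102.5 yaw -1.5926 pitch 0.0012
travel [ 2.19 14.18 -3.93] ang [-0.0006  0.0008 -0.0428] tcp [0.5   0.267 0.223]
19.35 [ 0.03  0.67  1.75 -0.    0.73  0.05] [ 1.17 -0.13 -1.83] [ 0.033  0.032 -0.042]
```

View pics/scene12.png

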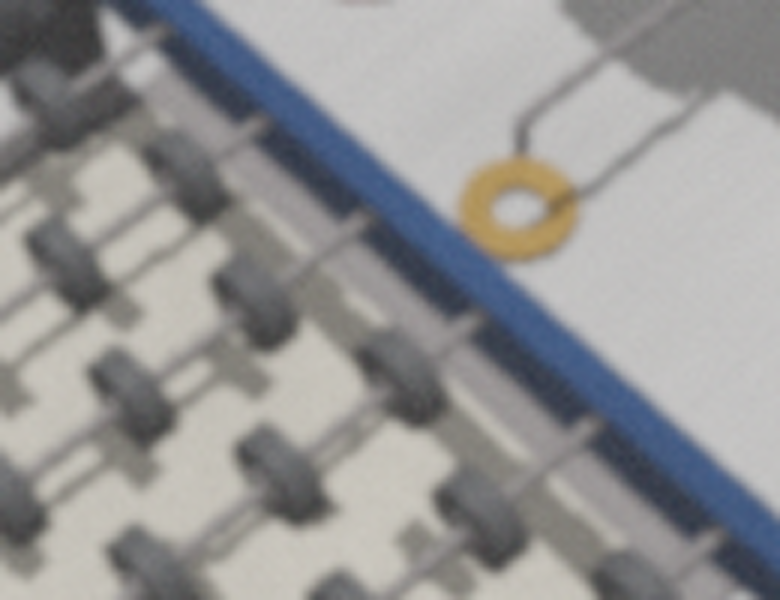

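Hook is lifted clear and the washer lies flat. Next I'll move the rod away to lay it down.

servo_tool(
  travel=[
    [0,3,-0.5],
    [0,7,-1.5],
    [0,11,-3],
    [1,14,-3.9],
    [1.6,14,-3.9],
  ],
  angular=[
    [0,0,0],
    [0,0,-0.01],
    [0,0,-0.02],
    [0,0,-0.035],
    [0,0,-0.043],
  ],
  claw=[0.2,0.2,0.2,0.2,0.2],
)

```text
t: 19.95
tool_pos: [0.4986, 0.2688, 0.2276]
eef_rot: [-0.01, 0.707, -0.021, 0.707]
force: [0.4, -1.5, -1.4]
grip_width: 0.342
```

servo_tool(
  travel=[
    [0,0,0],
    [0,0,0],
  ],
  angular=[
    [0,0,0],
    [0,0,0],
  ],
  claw=[0.2,0.2],
)

```text
t: 20.15
tool_pos: [0.5006, 0.2649, 0.2279]
eef_rot: [-0.008, 0.707, -0.023, 0.707]
force: [-0.3, 0.3, -1.7]
grip_width: 0.341
```

```bash
python3 rd.py; python3 st.py .50 .26 .026 -1.592 .044
```

```text
t 20.15 F [-0.251  0.324 -1.742  0.081  0.025  0.04 ] sd [0. 0.] grasp [0.5004 0.2576 0.0646] tip [0.4956 0.0364 0.0408] out 233.7 yaw -1.5927 pitch 0.0445
travel [ 3.84  0.4  -0.05] ang [-0.0007  0.0002  0.0005] tcp [0.5   0.267 0.189]
20.15 [ 0.3   0.71  1.71 -0.06  0.74  0.37] [-0.25  0.32 -1.74] [0.081 0.025 0.04 ]
```

servo_tool(
  travel=[
    [1,0,0],
    [2.2,0,0],
    [3.2,0,0],
    [3.7,0,0],
    [3.8,0,0],
  ],
  angular=[
    [0,0,0],
    [0,0,0],
    [0,0,0],
    [0,0,0],
    [0,0,0],
  ],
  claw=[0.2,0.2,0.2,0.2,0.2],
)

```text
t: 20.65
tool_pos: [0.5001, 0.2634, 0.1889]
eef_rot: [-0.008, 0.708, -0.024, 0.706]
force: [0.3, -0.4, -1.1]
grip_width: 0.346
```

```bash
python3 rd.py
```

```text
t 20.65 F [ 0.342 -0.362 -1.124  0.064  0.049  0.065] sd [0. 0.] grasp [0.4997 0.2561 0.0256] tip [0.4948 0.0348 0.0019] out 232.2 yaw -1.5926 pitch 0.0449
```

servo_tool(
  travel=[
    [0.1,0,0],
    [0.2,0,0],
    [0.2,0,0],
  ],
  angular=[
    [0,0,0],
    [0,0,0],
    [0,0,0],
  ],
  claw=[0.2,0.2,0.2],
)

```text
t: 20.95
tool_pos: [0.5004, 0.2639, 0.1884]
eef_rot: [-0.008, 0.707, -0.023, 0.707]
force: [-0.3, -0.1, -1.8]
grip_width: 0.344
```

```bash
python3 rd.py
```

```text
t 20.95 F [-0.314 -0.053 -1.764  0.088  0.036  0.033] sd [0. 0.] grasp [0.5004 0.2567 0.025 ] tip [0.4958 0.0354 0.0012] out 232.8 yaw -1.5919 pitch 0.0441
```

servo_tool(
  travel=[
    [0.1,0,0],
    [0.1,0,0],
  ],
  angular=[
    [0,0,0],
    [0,0,0],
  ],
  claw=[0.2,0.2],
)

```text
t: 21.15
tool_pos: [0.5004, 0.2639, 0.188]
eef_rot: [-0.008, 0.707, -0.023, 0.707]
force: [-0.3, 1.0, 2.0]
grip_width: 0.339
```

```bash
python3 rd.py
```

```text
t 21.15 F [-0.275  1.037  2.036 -0.036  0.253 -0.009] sd [0. 0.] grasp [0.5005 0.2567 0.0246] tip [0.4959 0.0355 0.0007] out 232.8 yaw -1.5921 pitch 0.044
```

servo_tool(
  travel=[
    [0,0,0],
    [0,0,0],
    [0,0,0],
    [0,0,0],
    [0,0,0],
  ],
  angular=[
    [0,0,0],
    [0,0,0],
    [0,0,0],
    [0,0,0],
    [0,0,0],
  ],
  claw=[0.4,0.5,0.6,0.8,0.8],
)

```text
t: 21.65
tool_pos: [0.5003, 0.2637, 0.187]
eef_rot: [-0.008, 0.707, -0.023, 0.707]
force: [-0.1, -0.2, 0.8]
grip_width: 0.675
```

servo_tool(
  travel=[
    [0,0,0],
    [0,0,0],
    [-1.5,0,0],
    [-4,0,0],
    [-7,0,0],
  ],
  angular=[
    [0,0,0],
    [0,0,0],
    [0,0,0],
    [0,0,0],
    [0,0,0],
  ],
  claw=[0.8,0.8,0.8,0.8,0.8],
)

```text
t: 22.15
tool_pos: [0.5, 0.2667, 0.2579]
eef_rot: [-0.008, 0.708, -0.023, 0.706]
force: [1.1, 0.5, 0.7]
grip_width: 0.8
```

servo_tool(
  travel=[
    [-4,0,0],
    [-8,0,0],
    [-10,0,0],
    [-10,0,0],
  ],
  angular=[
    [0,0,0],
    [0,0,0],
    [0,0,0],
    [0,0,0],
  ],
  claw=[0.8,0.8,0.8,0.8],
)

```text
t: 22.55
tool_pos: [0.5011, 0.2717, 0.3617]
eef_rot: [-0.007, 0.704, -0.022, 0.71]
force: [0.9, -0.7, -1.5]
grip_width: 0.802
```

```bash
python3 rd.py; python3 - <<'E'
from h import *
from workcell import r
for n in ("top","scene"):
    d=r.get_image(n); pickle.dump(d,open(n+"F.pkl","wb")); cv2.imwrite(f"pics/{n}F.png",d["pixels"])
d=pickle.load(open("topF.pkl","rb")); im=d["pixels"]; h=cv2.cvtColor(im,cv2.COLOR_BGR2HSV).astype(int)
m=((h[...,0]>10)&(h[...,0]<30)&(h[...,1]>90)&(h[...,2]>60)); m[:, :300]=0; m[:170]=0; m[240:]=0
y,x=np.where(m); P=onz(d,np.c_[x,y],.006); print(cv2.minEnclosingCircle(P[:,:2].astype(np.float32)))
E
```

```text
t 22.55 F [ 0.93  -0.707 -1.482 -0.028  0.044 -0.003] sd [0. 0.] grasp [0.5025 0.265  0.1983] tip [0.4981 0.0438 0.1738] out 241.2 yaw -1.5921 pitch 0.0412
((0.5319063067436218, -0.09605065733194351), 0.030397117137908936)
```

View pics/topF.png

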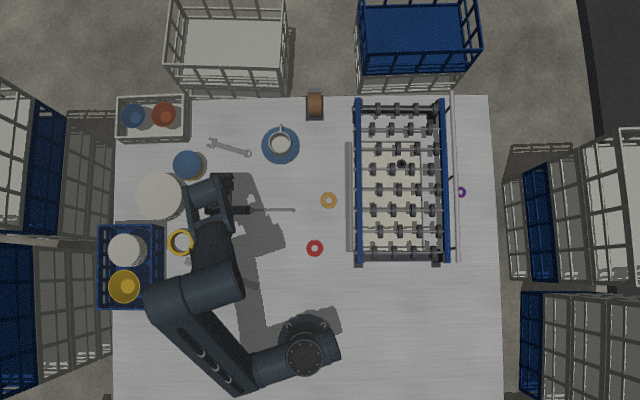

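View pics/sceneF.png

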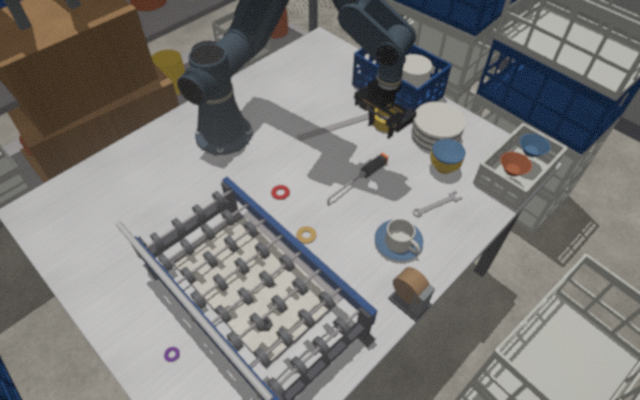

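```bash
python3 -c "
from workcell import r
print(r.sign_off(), r.read_state()['t'])"
```

```text
the job is handed in; nothing more can be done
the job is handed in; nothing more can be done
```

The washer is out of the tray and lying flat on the open bench, and the rod is laid down. I handed the job in at about 22.7 s; sign-off reports no verdict.

**What I did:**
- I gripped the rod by its handle and touched the hook lightly on the bench and on the rim crest. The crest is about 7 mm high, 14–20 mm out by my tip estimate.
- I hooked the washer by its hole and drew it slowly over the rim. Drag was about 1–2 N, and the hook touches showed only small changes in force.
- I lifted the hook out, laid the rod on the bench and withdrew the open gripper upward.

**Last checks:**
- **Washer:** the final top view puts its centre at (0.532, −0.096), about 100 mm out from the guard. Its rear edge is about 30 mm clear of the rim's outer foot.
- **Rod:** it lies on the bench with the hook tip about 0.13 m from the washer's centre, clear of the conveyor.
- **Everything else:** by eye in the top and scene views, the nut, cup, saucer and other things look unmoved. I did not measure their positions again.

**One disagreement:** the felt crest middle came out about 17 mm from my estimate of the guard face, against the stated maximum of 14 mm. I put this down to a 2–3 mm offset between camera and tip and worked from the felt values.

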